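# Lift the hot water-bath lid with the lid lifter

## Robot

A 7-joint arm with a two-finger parallel gripper is mounted at the origin on the work surface. World frame = base frame: x ahead of the robot, y to its left, z up, the work surface at z = 0. Lengths are in m, angles in rad, forces in N, time in s.
With the tool pointing down it reaches from about 0.35 to 0.775 m from the base axis. Payload 3.1 kg.
Tool frame: the origin (TCP) lies on the centre line of the jaws, within the pads' length; the fingertips stand 25 mm ahead of it and the grasp point (between the pads) lies 6 mm ahead of it (manip.tip_extent is the distance from the TCP to the fingertips, in m); z points along the fingers, y is the direction in which the jaws open and shut (so a half turn about z gives the same grasp; the last joint's range is limited). The gripper opens to 85 mm and grips with 20 to 120 N. Pads are 22 mm wide; open, the fingers measure 114 mm over their backs; the gripper's body (76 mm by 85 mm) begins 54 mm behind the grasp point. The pads swing forward as they close: fully open they stand 13 mm farther back than shut.
Start: joints at [1.231, 0.311, 0.014, 1.512, -0.004, 1.319, -0.027], TCP at [0.161, -0.526, 0.256] pointing down, gripper open.
Joint ranges: [-2.7, 2.7], [-0.3, 1.91], [-1.27, 1.3], [0.12, 2.57], [-1.44, 4.58], [0.2, 2.03], [-3.05, 3.05]. Speed limits (rad/s): [2.79, 2.79, 3.14, 3.14, 3.14, 3.14, 3.14].

## Interface

Orientations are given as a unit quaternion [w, x, y, z].
In Python, from plant import manip gives the robot as it stands.
- The arm moves only by the tool arm_command, never from a script. Its argument "targets" is a list of rows, each a list of 5 numbers: the shift along the tool's x, y, z in mm, then the turn about the tool's z in degrees, then the gripper's target within -1 to 1 (shut at 1, half-way at 0, fully open at -1). In form: [[dx, dy, dz, yaw, fingers], ...]. A call has 1 to 8 rows; each row shifts and turns the commanded pose from where the row before left it, along the tool's axes as they then stand; what a row does not reach is not made up. A row lasts 1/8 s, in which the tool goes at most 62.5 mm and 10.7 degrees, less where a joint would pass 70% of its speed; a pose out of reach is approached as far as the arm can. A call with a gripper value outside its range is refused whole. The fingers move at their own pace and stop on an object; "force" is the grip in N (left out, the last holds). Time passes only in rows, so rows that do not move let the fingers close. It gives the time, the measured TCP pose, the force and the opening at its end, in the units of the state.
- manip.observe(): the state, without advancing time (a new reading comes with each control period).
- manip.snapshot(name): name is "scene" or "top" or "wrist"; returns the picture (480x640x3 uint8, red, green, blue); there is no depth.
- manip.camera_info(name): a dict with "fov_y" (degrees; the focal length in pixels is half the picture's height over the tangent of half this angle, whatever the lens; pixels are square), "cx", "cy" (the principal point, pixels), "k1" (the pictures are not rectified: a ray, as slopes to the right and down, at radius r is drawn at 1 + k1 r^2 times it, then the intrinsics apply), "rvec" (rotation vector, rad) and "tvec" (3), from world to camera coordinates, as OpenCV has them. Camera axes: x right, y down, z forward; pixel columns grow to the right and rows downward; lengths in m; the calibration is good to about 2 mm. A picture is of the moment at which its call begins: read the wrist's pose just before it. camera_info takes no time and is no camera call; for the wrist camera it gives the pose at the moment of the call.
- manip.hand_in(): hands the job in, once; it reports no verdict.
The state is a dict: "t": time; "joint_positions": joint angles; "dq": joint speeds; "joint_torque": joint torques, N m; "ee_pos": TCP position; "tcp_rot": TCP orientation; "ft_force": force on the tool from outside, world axes, zero at the start; "torque": the same for the moment, N m; "grip_width": finger opening in m.
Only numpy, scipy, OpenCV 4.12 (cv2) and the standard library are available. Lean on these libraries where they do the work, as an engineer would, in place of code of your own. Each camera call takes 0.05 s, during which the arm holds its last target.

## Task

The covered water bath on the hotplate is hot: take the orange-handled lid lifter out of the half-open drawer, hold it by its orange handle, hook its fork under the lid's wire loop, lift the lid off without letting it tip, and set it down gently on the grey heatproof mat with none of it over the edge. Then lay the lifter down flat, right way up, on the black rubber mat and let go. Nothing but the lifter may touch the hot lid or bath on the way, and the two ring stands and the magnet and brass bob in the drawer stay where they are.

Things in the scene. Friction and masses are not known exactly. Their poses are not given: they have to be found in the camera images.
- cabinet: Grey steel drawer cabinet, 330 wide (y), 420 deep (x 0 to 420), 240 high, fixed on the rubber mat (mat top 3 mm above the work surface). Origin: bottom middle of its front face; x points back into the cabinet, z up. Above its bottom drawer it is solid from z 74 up: a roof over what lies at x > 0. Drawer pulls stick out 8 mm.
- drawer (a point): Middle of the floor (top, cabinet z 14) of the shallow bottom drawer, at cabinet x -138, axes as the cabinet. The drawer is pulled out and does not move: 292 wide inside (cabinet y -146 to 146), side walls 4 thick up to cabinet z 63; front panel at cabinet x -288 to -276, top at z 70.
- lifter: Lid lifter, 200 mm long, 150 g, loose. Origin: middle of its length on the underside (lies flat at z = 0); x to the fork tip, z up. Orange plastic handle x -100 to -20, 26 wide, z 0 to 28. It starts flat on the drawer floor, fork towards the drawer front, handle back under the cabinet's roof, only its bar and fork clear of it.
- lifter_grip (a point): Middle of the lifter's orange handle (lifter x -60, z 14), where it is to be held for lifting the lid.
- lifter_shaft (a point): Point on the lifter's steel bar (lifter x 45, z 8.5). The bar, 12 wide and 7 thick, slopes down from the handle's front (centre line at z 20, x -20) to z 4 at x 70.
- lifter_notch (a point): Middle of the notch in the lifter's fork, on top of the blade (lifter x 85, z 5): the loop's bar rests here. Blade x 70 to 100, 24 wide, 5 thick; raised step at x 70 to 75 up to z 11, two upturned prongs at x 95 to 100 up to z 14, so the notch is 20 long.
- bath: White hotplate, 170 x 170 and 58 high, with a round copper water bath, 128 across, standing on it, fixed. Origin: middle of the underside, z up, sides along x and y. The bath's rim is 144 above the origin. Hot.
- lid: Round steel lid, 134 across, about 220 g, loose, hot. Origin: centre of the underside of the plug (112 across, 6 deep) that sits in the bath; flange z 6 to 10; z up. On the bath the origin is 138 above the bath's origin. A rigid upright wire loop is fixed on top, centred.
- lid_loop (a point): Middle of the loop's bar (lid z 51, on its centre line). Wire 6 thick; the bar lies along the lid's y, the legs at y -30 and 30. The opening below it is 54 wide and 38 high: the fork goes through along the lid's x or -x.
- heat_mat: Light grey heatproof mat, 180 x 180 x 6, fixed on the black rubber mat, which covers the bench all round (top 3 mm above the work surface). Origin: middle of the underside (top at z 6); sides along x and y.
- stand_a: Chrome ring stand, 1.3 kg, loose: base 140 (x) x 90 x 8, origin under the middle of the base; upright rod 10 thick at x -45, 300 high; clamp at height 200 with a level ring 72 across, centred at x -110, so that it overhangs the base and reaches x -146.
- stand_b: Second ring stand, the same as the first.
- magnet: Black ferrite block magnet, 75 x 50 x 20, loose in the drawer. Origin under its middle.
- bob: Brass pendulum bob, cylinder 40 across and 45 high with a small wire eye to 55, loose, upright in the drawer. Origin under its middle.
Mind the look-alikes: they are no part of the job. Several things have the shape of the lid; the one meant has the colours described above.

How it is judged:
By the outcome, as a careful person would: the job done as asked, in the order asked, and still so for the second after the job is handed in, with the robot touching nothing.
It also fails if it takes over 72 s, if anything falls off the work surface, if the arm or the gripper's body presses on something with over 40 N, if the wrist force passes 120 N, or if a joint passes its speed limit or range.

## Working session

There is one attempt and no reset: what is moved stays moved. The work goes in short steps, Python scripts to look and compute and a tool call to move; the robot and the scene stay as the last step left them, time stands still between calls to the robot, and variables do not carry over. Pictures are saved under pics/ and viewed, and the job is handed in when it is done.

Besides the shell and the picture viewer there is one more tool, called after "Call:" as a command line: name --pt "numbers of a row" for each row, then --argument value for the rest. arm_command: Moves the arm, as the interface text tells. Its arguments: {"type":"object","properties":{"targets":{"type":"array"},"force":{"type":"number"}},"required":["targets"]}

```bash
mkdir -p pics; ls; python3 - <<'E'
from plant import manip
import cv2
for n in ["scene","top","wrist"]:
    i=manip.camera_info(n); print(n,i)
    im=manip.snapshot(n); cv2.imwrite(f"pics/{n}0.png",im[:,:,::-1])
s=manip.observe(); print(s)
E
```

```text
pics
scene {'fov_y': 57.788173742194914, 'cx': 316.76478007834567, 'cy': 243.51371851838593, 'k1': 0.037380254185148724, 'rvec': array([ 2.32406402,  1.63957723, -0.29974714]), 'tvec': array([-0.1919099 , -0.44848531,  1.39010561])}
top {'fov_y': 54.97742983415033, 'cx': 322.0538379634221, 'cy': 234.91299358305548, 'k1': 0.024486396228611512, 'rvec': array([ 2.1883354 , -2.20460546,  0.10071095]), 'tvec': array([-0.02968432,  0.59595755,  1.14023733])}
wrist {'fov_y': 60.029706097308804, 'cx': 313.95853334060286, 'cy': 242.7204926636043, 'k1': -0.09014046753272889, 'rvec': array([-2.34401678,  1.73138172,  0.23875753]), 'tvec': array([-0.54939374, -0.03364844,  0.37761918])}
{'t': 0.15, 'joint_positions': array([ 1.23131521,  0.31156222,  0.01403195,  1.51266482, -0.0044107 ,
        1.31913675, -0.02722886]), 'dq': array([-0.00015422, -0.00258274, -0.00085073, -0.00426256,  0.00152955,
       -0.00169106,  0.00019751]), 'joint_torque': array([ 3.42391850e-04, -3.80275512e+01,  1.46313175e-01, -2.30851132e+01,
        1.21982081e-02,  9.68304084e-03, -5.22620624e-06]), 'ee_pos': array([ 0.16123315, -0.52533862,  0.25546917]), 'tcp_rot': array([-8.53791509e-04,  9.88935229e-01,  1.48345390e-01, -1.67929170e-04]), 'ft_force': array([-0.65471839,  0.08779861,  0.19026226]), 'torque': array([-0.04465483, -0.02080054, -0.02093058]), 'grip_width': 0.08522806438283011}
```

View pics/scene0.png

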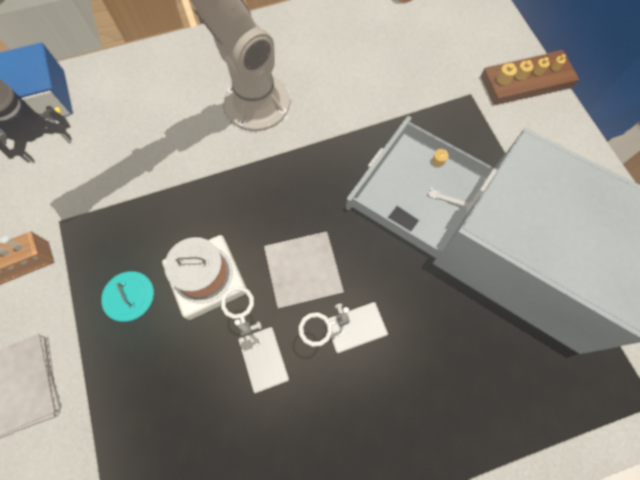

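View pics/top0.png

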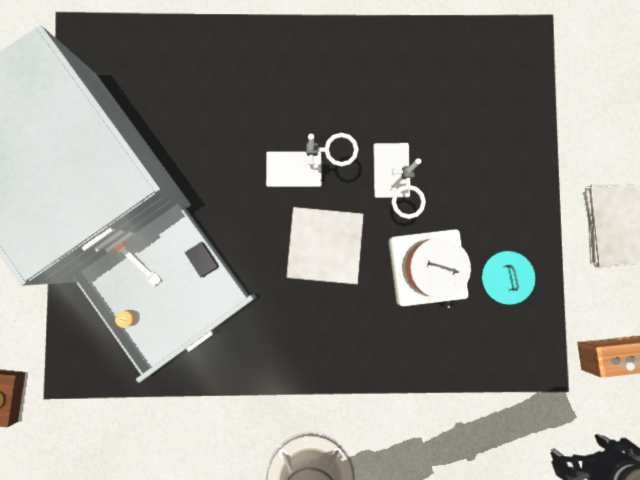

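View pics/wrist0.png

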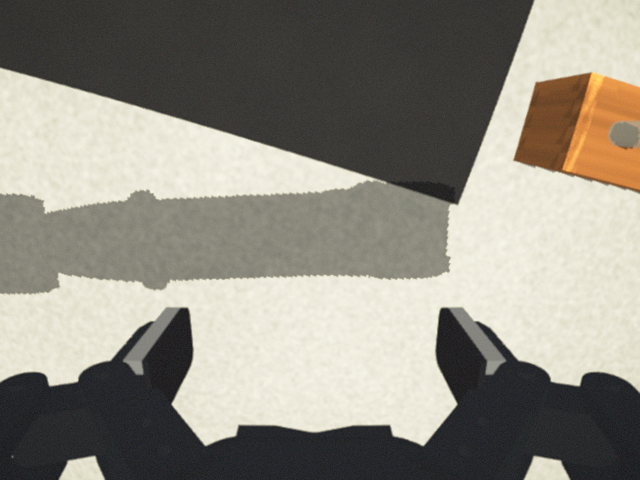

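The views show the lid on the bath at about (437,267) in the top picture. The teal look-alike is at (510,277), the mat at (325,246), and the stands at (295,168) and (392,170) with their rings. The lifter is in the drawer with its fork at about (155,280), the magnet is at (202,259) and the bob at (125,318). Next I'll zoom in and measure.

```bash
cat > h.py <<'E'
import numpy as np, cv2
from plant import manip
def K(i):
    f=240/np.tan(np.radians(i['fov_y'])/2); return f,i['cx'],i['cy'],i['k1']
def ray(i,u,v):
    f,cx,cy,k=K(i); d=np.array([(u-cx)/f,(v-cy)/f]); s=d.copy()
    for _ in range(20): s=d/(1+k*(s@s))
    R,_=cv2.Rodrigues(np.array(i['rvec'])); t=np.array(i['tvec'])
    return -R.T@t, R.T@np.array([s[0],s[1],1])
def p2(i,u,v,z):
    c,d=ray(i,u,v); return c+d*(z-c[2])/d[2]
def proj(i,P):
    f,cx,cy,k=K(i); R,_=cv2.Rodrigues(np.array(i['rvec'])); q=R@np.array(P)+np.array(i['tvec'])
    s=q[:2]/q[2]; s=s*(1+k*(s@s)); return np.array([cx,cy])+f*s
def tri(i1,uv1,i2,uv2):
    a,d=ray(i1,*uv1); b,e=ray(i2,*uv2); d/=np.linalg.norm(d); e/=np.linalg.norm(e)
    s=np.linalg.lstsq(np.stack([d,-e],1),b-a,rcond=None)[0]
    return (a+s[0]*d+b+s[1]*e)/2, np.linalg.norm(a+s[0]*d-b-s[1]*e)
E
python3 - <<'E'
import cv2
t=cv2.imread('pics/top0.png'); 
def crop(im,x0,y0,x1,y1,s,n): cv2.imwrite(f'pics/{n}.png',cv2.resize(im[y0:y1,x0:x1],None,fx=s,fy=s,interpolation=cv2.INTER_CUBIC))
crop(t,70,200,270,390,4,'cdr'); crop(t,280,120,480,310,4,'cb')
s=cv2.imread('pics/scene0.png'); crop(s,340,110,520,270,4,'sdr'); crop(s,150,215,400,395,3.2,'sb')
E
```

```text
(no output)
```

View pics/cdr.png

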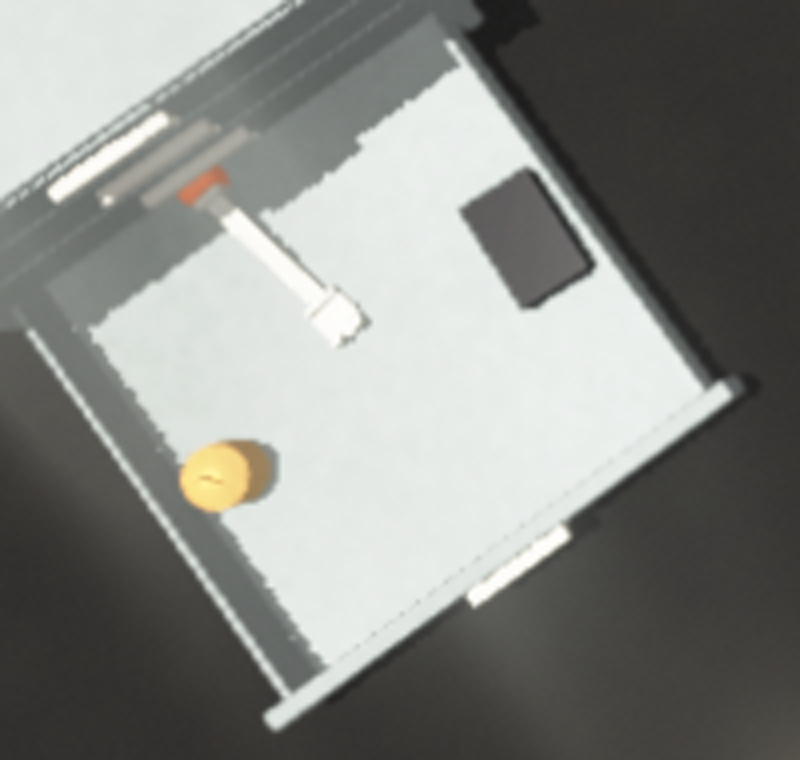

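View pics/cb.png

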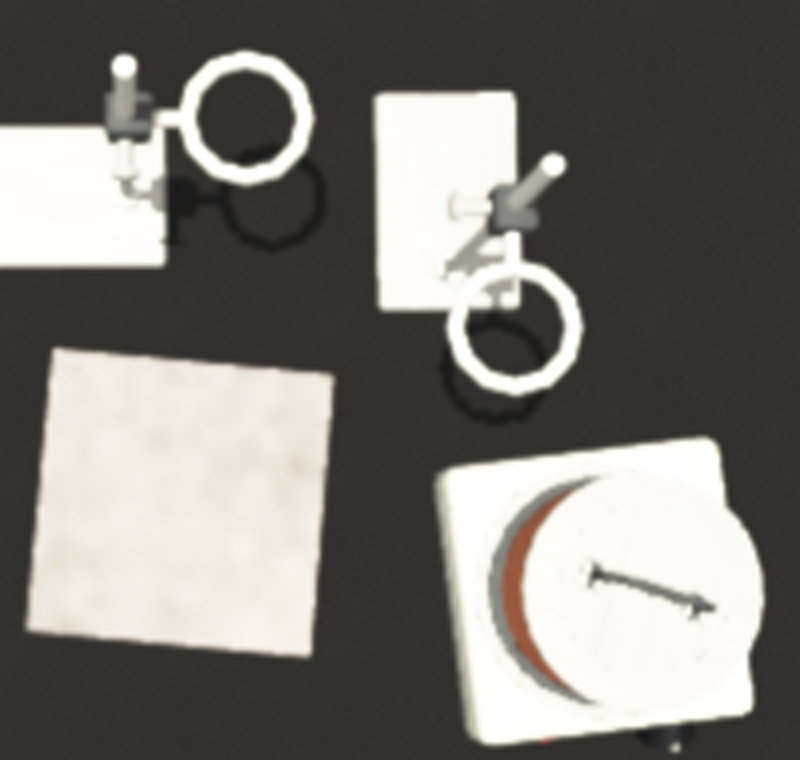

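View pics/sdr.png

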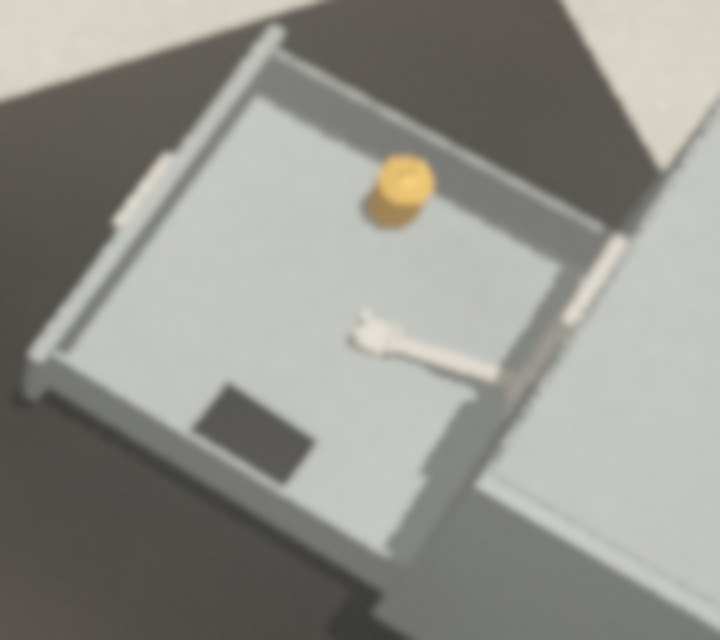

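View pics/sb.png

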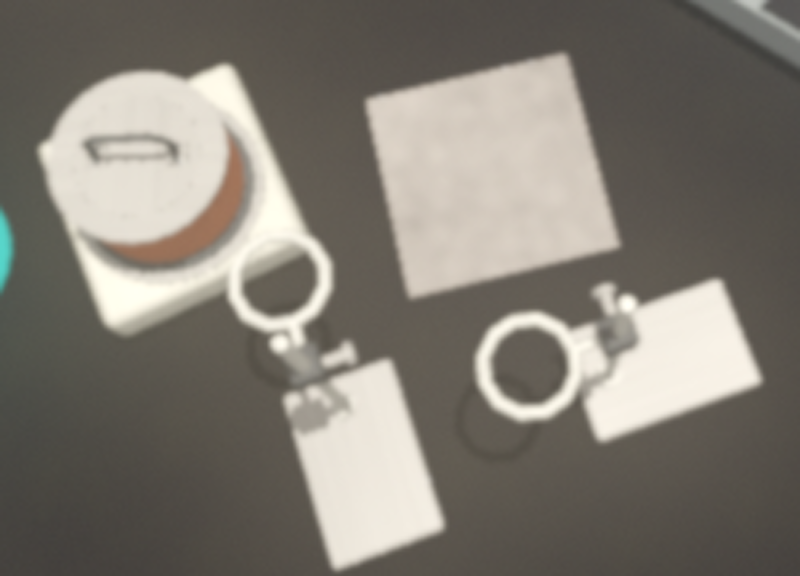

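```bash
python3 - <<'E'
from h import *
np.set_printoptions(precision=4,suppress=True)
T=manip.camera_info('top');S=manip.camera_info('scene')
def c(p,x0,y0,s): return (x0+(p[0]+.5)/s-.5, y0+(p[1]+.5)/s-.5)
cb=lambda *p:c(p,280,120,4); cd=lambda *p:c(p,70,200,4); sb=lambda *p:c(p,150,215,3.2); sd=lambda *p:c(p,340,110,4)
P=lambda n,q:print(n,q)
a=p2(T,*cb(595,574),.192);b=p2(T,*cb(712,607),.192);m=(a+b)/2;d=b-a
P('loop top',(a,b,m,np.linalg.norm(d),np.degrees(np.arctan2(d[1],d[0]))))
a2=p2(S,*sb(85,142),.192);b2=p2(S,*sb(176,147),.192);d=b2-a2
P('loop scene',(a2,b2,(a2+b2)/2,np.linalg.norm(d),np.degrees(np.arctan2(d[1],d[0]))))
# lid circle centre, top z=.151
P('lid c top',p2(T,*cb(644,591),.151)); P('lid c scene',p2(S,*sb(139,157),.151))
M=[p2(T,*cb(*q),.009) for q in [(53,348),(334,374),(311,657),(26,631)]]
P('mat',M);P('mat c',np.mean(M,0)); e=M[1]-M[0];P('ang',np.degrees(np.arctan2(e[1],e[0])))
M=[p2(S,*sb(*q),.009) for q in [(365,99),(567,53),(620,246),(410,298)]]
P('mat scene c',np.mean(M,0))
P('ringB',(p2(T,*cb(515,328),.203),p2(S,*sb(280,282),.203)))
P('ringA',(p2(T,*cb(247,118),.203),p2(S,*sb(528,366),.203)))
P('rodB top',tri(T,cb(553,165),S,sb(280,341))); P('rodA top',tri(T,cb(124,66),S,sb(627,302)))
# drawer
zf=.017
P('notch/fork',(p2(T,*cd(337,317),zf+.005),p2(S,*sd(372,334),zf+.005)))
P('fork end prongs',(p2(T,*cd(368,322),zf+.01),p2(T,*cd(344,345),zf+.01)))
P('bar@handle',(p2(T,*cd(214,204),zf+.02)))
P('bar@blade',(p2(T,*cd(318,296),zf+.006)))
P('handle front',(p2(T,*cd(204,186),zf+.028)))
P('front panel corners',(p2(T,*cd(273,724),.073),p2(T,*cd(742,384),.073)))
P('front inner corners',(p2(T,*cd(285,693),.066),p2(T,*cd(708,386),.066)))
P('side L,R top at cabinet',(p2(T,*cd(30,330),.066),p2(T,*cd(452,42),.066)))
P('bob',(p2(T,*cd(212,478),zf+.045)))
P('magnet',[p2(T,*cd(*q),zf+.02) for q in [(461,210),(533,169),(594,264),(528,308)]])
print(manip.tip_extent)
E
```

```text
loop top (array([ 0.5216, -0.2579,  0.192 ]), array([ 0.5035, -0.3203,  0.192 ]), array([ 0.5126, -0.2891,  0.192 ]), np.float64(0.06496598450032141), np.float64(-106.1737228653331))
loop scene (array([ 0.508 , -0.3197,  0.192 ]), array([ 0.5338, -0.259 ,  0.192 ]), array([ 0.5209, -0.2893,  0.192 ]), np.float64(0.06599589927817619), np.float64(66.99601929827763))
lid c top [ 0.5122 -0.2954  0.151 ]
lid c scene [ 0.5159 -0.2934  0.151 ]
mat [array([0.6694, 0.0395, 0.009 ]), array([ 0.6517, -0.1399,  0.009 ]), array([ 0.4719, -0.1227,  0.009 ]), array([0.4898, 0.0572, 0.009 ])]
mat c [ 0.5707 -0.0415  0.009 ]
ang -95.63204190246162
mat scene c [ 0.5729 -0.0395  0.009 ]
ringB (array([ 0.6532, -0.2154,  0.203 ]), array([ 0.6574, -0.2142,  0.203 ]))
ringA (array([ 0.7677, -0.0731,  0.203 ]), array([ 0.7692, -0.0722,  0.203 ]))
rodB top (array([ 0.7189, -0.2141,  0.3007]), np.float64(0.0011862547095369774))
rodA top (array([ 0.7678, -0.0067,  0.3021]), np.float64(0.001259516272778437))
notch/fork (array([0.4895, 0.3825, 0.022 ]), array([0.4893, 0.3829, 0.022 ]))
fork end prongs (array([0.4864, 0.3619, 0.027 ]), array([0.4725, 0.3763, 0.027 ]))
bar@handle [0.5594 0.4527 0.037 ]
bar@blade [0.5026 0.394  0.023 ]
handle front [0.57   0.4557 0.045 ]
front panel corners (array([0.2562, 0.397 , 0.073 ]), array([0.4487, 0.1271, 0.073 ]))
front inner corners (array([0.2721, 0.3931, 0.066 ]), array([0.4473, 0.1482, 0.066 ]))
side L,R top at cabinet (array([0.4848, 0.5458, 0.066 ]), array([0.6547, 0.3022, 0.066 ]))
bob [0.3965 0.44   0.062 ]
magnet [array([0.5545, 0.3035, 0.037 ]), array([0.5794, 0.26  , 0.037 ]), array([0.5207, 0.2222, 0.037 ]), array([0.4942, 0.2621, 0.037 ])]
0.025
```

```bash
python3 - <<'E'
from h import *
from scipy.spatial.transform import Rotation as Ro
np.set_printoptions(precision=4,suppress=True)
W=manip.camera_info('wrist');s=manip.observe()
c,d=ray(W,W['cx'],W['cy']); q=s['tcp_rot'];R=Ro.from_quat([q[1],q[2],q[3],q[0]]).as_matrix()
print('cam in tool',R.T@(c-s['ee_pos']),'axis',R.T@d, 'tool axes',R.T)
E
```

```text
cam in tool [ 0.0693  0.0002 -0.1166] axis [-0.2686  0.0007  0.9632] tool axes [[ 0.956   0.2934 -0.0001]
 [ 0.2934 -0.956  -0.0017]
 [-0.0006  0.0016 -1.    ]]
```

Call:
arm_command --pt "50 -15 -6 0 -1" --pt "50 -15 -6 0 -1" --pt "50 -15 -6 0 -1" --pt "50 -15 -6 0 -1" --pt "50 -15 -6 0 -1" --pt "50 -15 -6 0 -1" --pt "50 -15 -6 0 -1" --pt "40 -15 -3 0 -1" --force 60

```text
t: 1.15
ee_pos: [0.5007, -0.2949, 0.3012]
tcp_rot: [-0.0, 0.989, 0.149, 0.0]
ft_force: [-0.3, -0.7, 0.4]
grip_width: 0.0856
```

Call:
arm_command --pt "0 0 0 0 0.3"

```text
t: 1.27
ee_pos: [0.5024, -0.2917, 0.3008]
tcp_rot: [-0.002, 0.988, 0.153, 0.001]
ft_force: [-0.7, -0.4, 0.1]
grip_width: 0.0698
```

```bash
cat > snap.py <<'E'
import sys; from h import *; import json
n,c=sys.argv[1],sys.argv[2]
i=manip.camera_info(c); im=manip.snapshot(c); cv2.imwrite(f'pics/{n}.png',im[:,:,::-1])
json.dump({k:(v.tolist() if hasattr(v,'tolist') else v) for k,v in i.items()},open(f'pics/{n}.json','w'))
s=manip.observe(); np.set_printoptions(precision=4,suppress=True); print(s['t'],s['ee_pos'],s['tcp_rot'],s['ft_force'],s['grip_width'],s['joint_positions'])
E
python3 snap.py w1 wrist
```

```text
1.325 [ 0.5002 -0.2946  0.3007] [-0.0006  0.9886  0.1506 -0.0002] [-1.1055 -0.0469  0.6544] 0.06270238811156219 [ 0.6443  0.3677 -0.2027  1.3316  0.0722  1.4506 -0.8224]
```

View pics/w1.png

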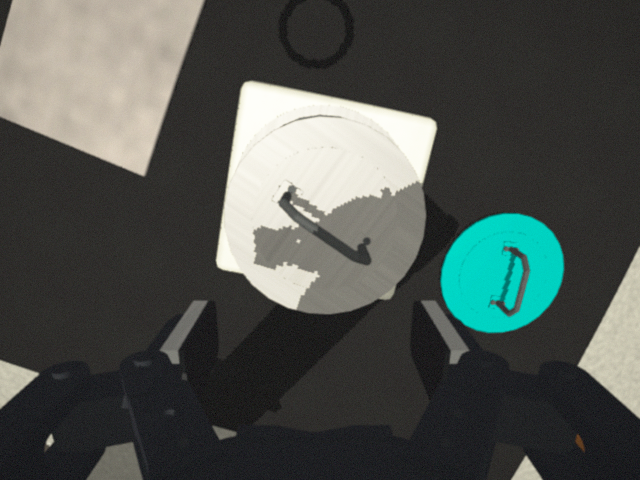

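```bash
python3 - <<'E'
import cv2
t=cv2.imread('pics/w1.png'); x0,y0,x1,y1,s=220,100,440,320,3.6
cv2.imwrite('pics/w1c.png',cv2.resize(t[150:290,250:400],None,fx=5,fy=4.2 and 4.2,interpolation=cv2.INTER_CUBIC))
E
```

```text
(no output)
```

View pics/w1c.png

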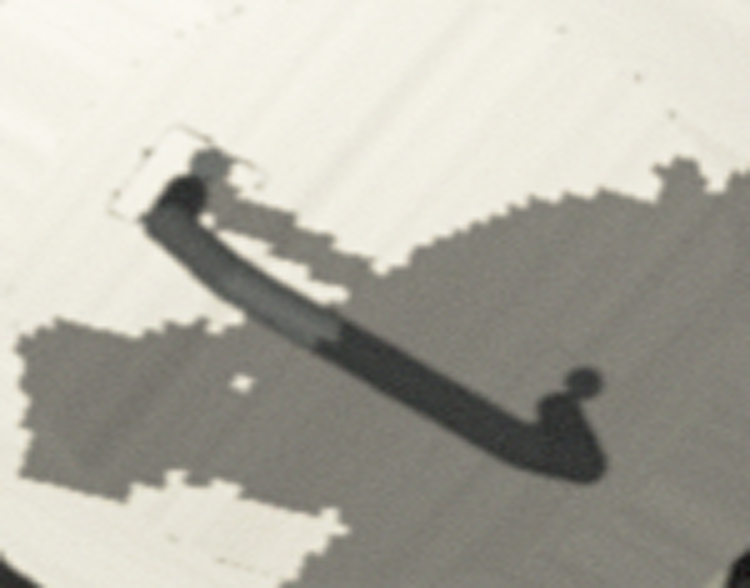

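```bash
python3 - <<'E'
from h import *
import json
np.set_printoptions(precision=4,suppress=True)
W=json.load(open('pics/w1.json'))
c=lambda x,y:(250+(x+.5)/5-.5,150+(y+.5)/4.2-.5)
def f(a,b,z,n):
    A=p2(W,*c(*a),z);B=p2(W,*c(*b),z);d=B-A;print(n,A,B,(A+B)/2,np.linalg.norm(d),np.degrees(np.arctan2(d[1],d[0])))
f((210,162),(585,382),.151,'bases'); f((228,285),(520,445),.192,'bar'); f((160,215),(590,468),.184,'barends')
im=cv2.imread('pics/w1.png')
# lid outline: fit circle on left/top points manually
for u,v in [(228,210),(427,215),(326,314),(328,116)]: print(p2(W,u,v,.151))
E
```

```text
bases [ 0.5284 -0.2685  0.151 ] [ 0.5101 -0.3261  0.151 ] [ 0.5192 -0.2973  0.151 ] 0.060506186490962274 -107.61899957525847
bar [ 0.5195 -0.2756  0.192 ] [ 0.5085 -0.3136  0.192 ] [ 0.514  -0.2946  0.192 ] 0.03965560463030905 -106.22894189534847
barends [ 0.5247 -0.2655  0.184 ] [ 0.5056 -0.3241  0.184 ] [ 0.5152 -0.2948  0.184 ] 0.06166338878338666 -108.03232309678204
[ 0.5022 -0.2328  0.151 ]
[ 0.5386 -0.3584  0.151 ]
[ 0.4512 -0.3169  0.151 ]
[ 0.5782 -0.2769  0.151 ]
```

```bash
cat > plan.py <<'E'
import sys; from h import *
# usage: plan.py x y z yaw_turn_world_deg n [sx sy sz syaw]
a=[float(v) for v in sys.argv[1:]]
from scipy.spatial.transform import Rotation as Ro
s=manip.observe(); q=s['tcp_rot'];R=Ro.from_quat([q[1],q[2],q[3],q[0]]).as_matrix()
p=s['ee_pos'].copy(); yaw=np.degrees(np.arctan2(R[1,0],R[0,0]))
print('now',p.round(4),'yaw',yaw.round(2))
if len(a)>5: p=np.array(a[5:8]); yaw=a[8]
n=int(a[4]); d=(np.array(a[:3])-p)*1000/n; dy=a[3]/n; y=yaw
for k in range(n):
    t=np.radians(y); X=np.array([np.cos(t),np.sin(t)]);Y=np.array([np.sin(t),-np.cos(t)])
    print([round(float(X@d[:2]),1),round(float(Y@d[:2]),1),round(-d[2],1),round(-dy,1)],end=' ' if k%8!=7 else '\n')
    y+=dy
print('\nend yaw',y)
E
python3 plan.py .49 .38 .30 -152.5 15; python3 plan.py .49 .38 .30 207.5 20
```

```text
now [ 0.5002 -0.2946  0.3007] yaw 17.32
[12.7, -43.1, np.float64(0.0), 10.2] [4.9, -44.7, np.float64(0.0), 10.2] [-3.0, -44.9, np.float64(0.0), 10.2] [-10.9, -43.6, np.float64(0.0), 10.2] [-18.4, -41.0, np.float64(0.0), 10.2] [-25.4, -37.1, np.float64(0.0), 10.2] [-31.5, -32.1, np.float64(0.0), 10.2] [-36.7, -26.0, np.float64(0.0), 10.2]
[-40.7, -19.1, np.float64(0.0), 10.2] [-43.5, -11.6, np.float64(0.0), 10.2] [-44.8, -3.8, np.float64(0.0), 10.2] [-44.8, 4.2, np.float64(0.0), 10.2] [-43.3, 12.1, np.float64(0.0), 10.2] [-40.5, 19.5, np.float64(0.0), 10.2] [-36.4, 26.4, np.float64(0.0), 10.2] 
end yaw -135.17515504977808
now [ 0.5002 -0.2946  0.3007] yaw 17.32
[9.6, -32.4, np.float64(0.0), -10.4] [15.2, -30.1, np.float64(0.0), -10.4] [20.4, -26.9, np.float64(0.0), -10.4] [24.9, -22.8, np.float64(0.0), -10.4] [28.6, -17.9, np.float64(0.0), -10.4] [31.3, -12.5, np.float64(0.0), -10.4] [33.1, -6.6, np.float64(0.0), -10.4] [33.7, -0.5, np.float64(0.0), -10.4]
[33.3, 5.5, np.float64(0.0), -10.4] [31.7, 11.4, np.float64(0.0), -10.4] [29.2, 17.0, np.float64(0.0), -10.4] [25.6, 21.9, np.float64(0.0), -10.4] [21.2, 26.2, np.float64(0.0), -10.4] [16.2, 29.6, np.float64(0.0), -10.4] [10.6, 32.0, np.float64(0.0), -10.4] [4.6, 33.4, np.float64(0.0), -10.4]
[-1.4, 33.7, np.float64(0.0), -10.4] [-7.5, 32.9, np.float64(0.0), -10.4] [-13.3, 31.0, np.float64(0.0), -10.4] [-18.7, 28.1, np.float64(0.0), -10.4] 
end yaw 224.82484495022192
```

Call:
arm_command --pt "10 -32 0 -10.4 0.3" --pt "15 -30 0 -10.4 0.3" --pt "20 -27 0 -10.4 0.3" --pt "25 -23 0 -10.4 0.3" --pt "29 -18 0 -10.4 0.3" --pt "31 -12 0 -10.4 0.3" --pt "33 -7 0 -10.4 0.3" --pt "34 0 0 -10.4 0.3"

```text
t: 2.33
ee_pos: [0.4954, -0.0281, 0.301]
tcp_rot: [0.0, 0.64, 0.768, -0.001]
ft_force: [0.5, -0.1, -0.0]
grip_width: 0.0298
```

Call:
arm_command --pt "33 6 0 -10.4 0.3" --pt "32 11 0 -10.4 0.3" --pt "29 17 0 -10.4 0.3" --pt "26 22 0 -10.4 0.3" --pt "21 26 0 -10.4 0.3" --pt "16 30 0 -10.4 0.3" --pt "10 32 0 -10.4 0.3" --pt "5 33 0 -10.4 0.3"

```text
t: 3.32
ee_pos: [0.4931, 0.2409, 0.3008]
tcp_rot: [0.0, -0.031, 1.0, -0.001]
ft_force: [0.0, 0.5, -0.4]
grip_width: 0.0299
```

Call:
arm_command --pt "-1 34 10 -10.4 0.3" --pt "-7 33 10 -10.4 0.3" --pt "-13 31 20 -10.4 0.3" --pt "-19 28 20 -10.4 0.3" --pt "0 0 0 0 0.3"

```text
t: 3.95
ee_pos: [0.4878, 0.3776, 0.2383]
tcp_rot: [-0.003, -0.384, 0.923, -0.0]
ft_force: [-0.8, -0.2, -0.1]
grip_width: 0.0304
```

```bash
python3 snap.py w2 wrist; python3 snap.py t2 top; python3 plan.py .5 .38 .3 0 1
```

```text
4.0 [0.4891 0.3764 0.2396] [-0.0015 -0.3826  0.9239 -0.001 ] [-0.4439  0.5059  0.3204] 0.02992615118209198 [-0.1056  0.6497 -1.0001  1.3097  0.5374  1.4639  1.2925]
4.05 [0.49   0.3758 0.2407] [-0.0005 -0.3817  0.9243 -0.0012] [ 0.6562 -0.6905  0.0322] 0.029720362296188952 [-0.1044  0.6482 -0.9999  1.3088  0.5376  1.4641  1.2924]
now [0.49   0.3758 0.2407] yaw -135.12
[-10.1, -4.1, np.float64(-59.3), -0.0] 
end yaw -135.1201173896188
```

View pics/w2.png

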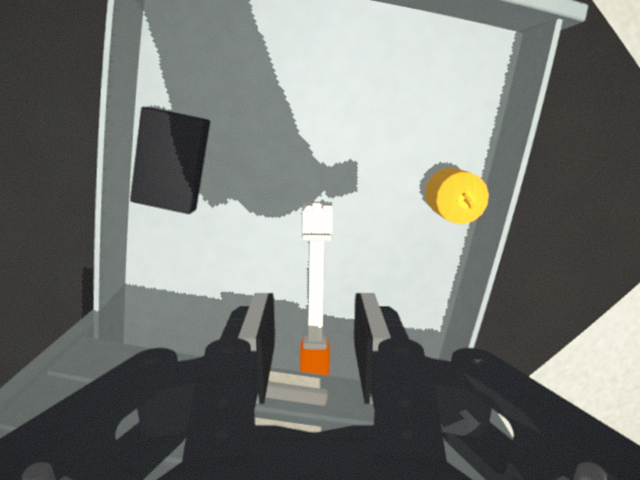

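The wrist picture shows the lifter straight ahead: blade at (302-333, 203-240), bar at x≈316, handle front at (315,345). The bob and magnet are well clear to both sides.

```bash
python3 - <<'E'
from h import *
import json
np.set_printoptions(precision=4,suppress=True)
W=json.load(open('pics/w2.json'))
pts={'tip':((317.5,204),.017+.005),'bladeback':((317,240),.024),'bar@blade':((316.5,243),.023),'bar@handle':((315,327),.037),'handlefront':((315,341),.044)}
r={}
for k,(uv,z) in pts.items(): r[k]=p2(W,*uv,z);print(k,r[k])
d=r['tip']-r['bar@handle'];print(np.degrees(np.arctan2(d[1],d[0])))
print('pred shaft45', [r['tip'][:2]-.055*d[:2]/np.linalg.norm(d[:2])])
E
python3 - <<'E'
import cv2
t=cv2.imread('pics/w2.png'); cv2.imwrite('pics/w2c.png',cv2.resize(t[190:385,250:390],None,fx=4,fy=3,interpolation=cv2.INTER_CUBIC))
E
```

```text
tip [0.4807 0.3734 0.022 ]
bladeback [0.5018 0.3942 0.024 ]
bar@blade [0.5041 0.396  0.023 ]
bar@handle [0.5541 0.4445 0.037 ]
handlefront [0.5607 0.4512 0.044 ]
-135.9072491141874
pred shaft45 [array([0.5202, 0.4117])]
```

View pics/w2c.png

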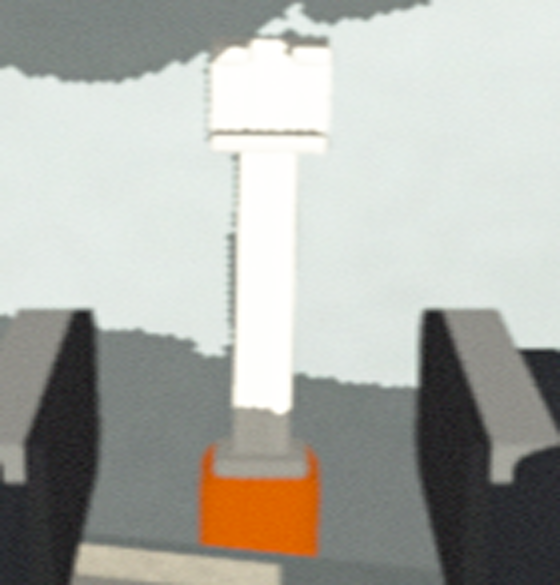

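Call:
arm_command --pt "-20 1.5 10 -0.2 0.2" --pt "-20 1.5 30 -0.2 0.2" --pt "0 0 40 0 0.2" --pt "0 0 40 0 0.2" --pt "0 0 30 0 0.2" --pt "0 0 20 0 0.2" --pt "0 0 14 0 0.2" --pt "0 0 0 0 0.2"

```text
t: 5.05
ee_pos: [0.5154, 0.4073, 0.057]
tcp_rot: [-0.0, -0.386, 0.923, -0.0]
ft_force: [-0.8, 0.0, 0.5]
grip_width: 0.0343
```

Call:
arm_command --pt "0 0 0 0 0.2"

```text
t: 5.18
ee_pos: [0.5157, 0.4088, 0.0587]
tcp_rot: [0.001, -0.386, 0.922, 0.0]
ft_force: [0.4, -0.2, 0.7]
grip_width: 0.034
```

```bash
python3 snap.py w3 wrist; python3 plan.py .5154 .407 .044 0 1
```

```text
5.225 [0.5157 0.4089 0.0588] [ 0.0012 -0.3864  0.9223  0.0005] [-0.0892 -0.1885  0.1716] 0.03435814924954782 [-0.1907  0.8696 -0.8866  1.4072  0.6925  1.1879  1.2056]
now [0.5157 0.4089 0.0588] yaw -134.54
[1.5, -1.1, np.float64(14.8), -0.0] 
end yaw -134.54272427878436
```

View pics/w3.png

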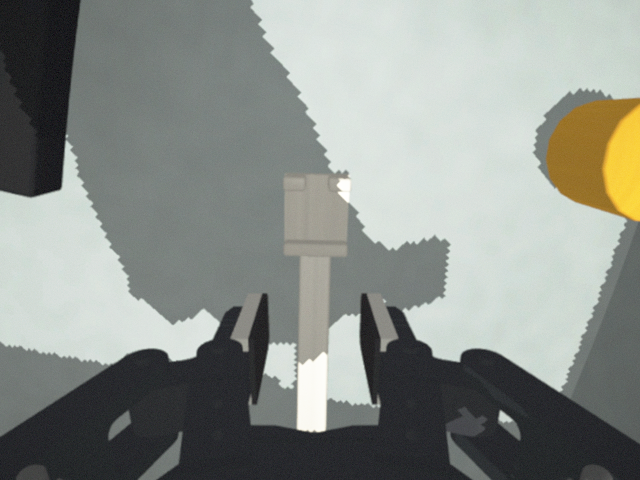

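The bar is centred between the pads at x≈314. I'll lower 14 mm and close.

Call:
arm_command --pt "0 0 7 0.8 0.2" --pt "0 0 7 0 0.2" --pt "0 0 0 0 0.2" --pt "0 0 0 0 1" --pt "0 0 0 0 1" --pt "0 0 0 0 1" --pt "0 0 0 0 1" --force 30

```text
t: 6.1
ee_pos: [0.5152, 0.4082, 0.0434]
tcp_rot: [0.0, -0.38, 0.925, 0.0]
ft_force: [0.3, -0.0, -0.5]
grip_width: 0.011
```

Call:
arm_command --pt "10 0 0 0 1" --pt "15 0 0 0 1" --pt "0 0 0 0 1"

```text
t: 6.48
ee_pos: [0.4962, 0.3892, 0.0434]
tcp_rot: [-0.001, -0.38, 0.925, -0.001]
ft_force: [-0.6, -1.8, 1.3]
grip_width: 0.0111
```

```bash
python3 snap.py w4 wrist
```

```text
6.525 [0.4965 0.3896 0.0434] [-0.0008 -0.3802  0.9249 -0.0006] [-1.8709 -1.7558  1.9654] 0.010843097419047135 [-0.1595  0.8469 -0.8849  1.5017  0.696   1.1308  1.1677]
```

View pics/w4.png

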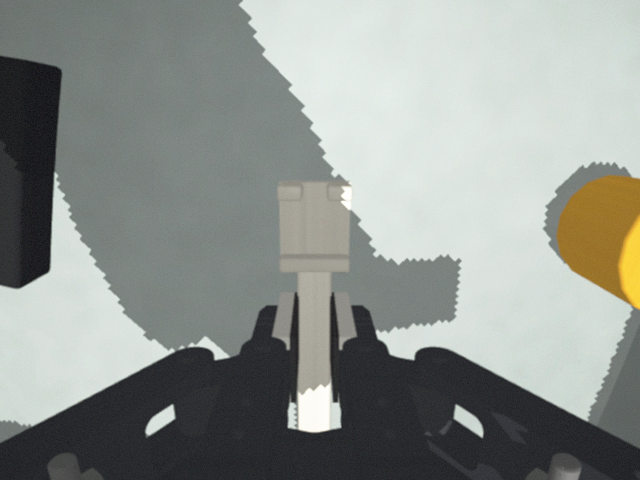

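Call:
arm_command --pt "15 0 0 0 1" --pt "20 0 0 0 1" --pt "20 0 0 0 1" --pt "20 0 0 0 1" --pt "20 0 0 0 1" --pt "10 0 0 0 1" --pt "0 0 0 0 1"

```text
t: 7.4
ee_pos: [0.4224, 0.3162, 0.0433]
tcp_rot: [-0.0, -0.38, 0.925, -0.0]
ft_force: [-0.9, -1.2, 0.6]
grip_width: 0.0108
```

```bash
python3 snap.py w5 wrist;  python3 snap.py t5 top; python3 - <<'E'
import cv2
t=cv2.imread('pics/t5.png'); cv2.imwrite('pics/t5c.png',cv2.resize(t[200:390,70:270],None,fx=4,fy=4,interpolation=cv2.INTER_CUBIC))
E
```

```text
7.45 [0.4227 0.3165 0.0433] [-0.0003 -0.3799  0.925  -0.0003] [-0.9303 -1.582   1.5756] 0.010676342667388872 [-0.0105  0.6967 -0.9412  1.8068  0.668   0.9931  1.1214]
7.5 [0.4227 0.3166 0.0433] [-0.0003 -0.3799  0.925  -0.0002] [-0.5638 -1.7383  2.5162] 0.010975366057471606 [-0.0108  0.697  -0.9412  1.8064  0.668   0.9933  1.1213]
```

View pics/t5c.png

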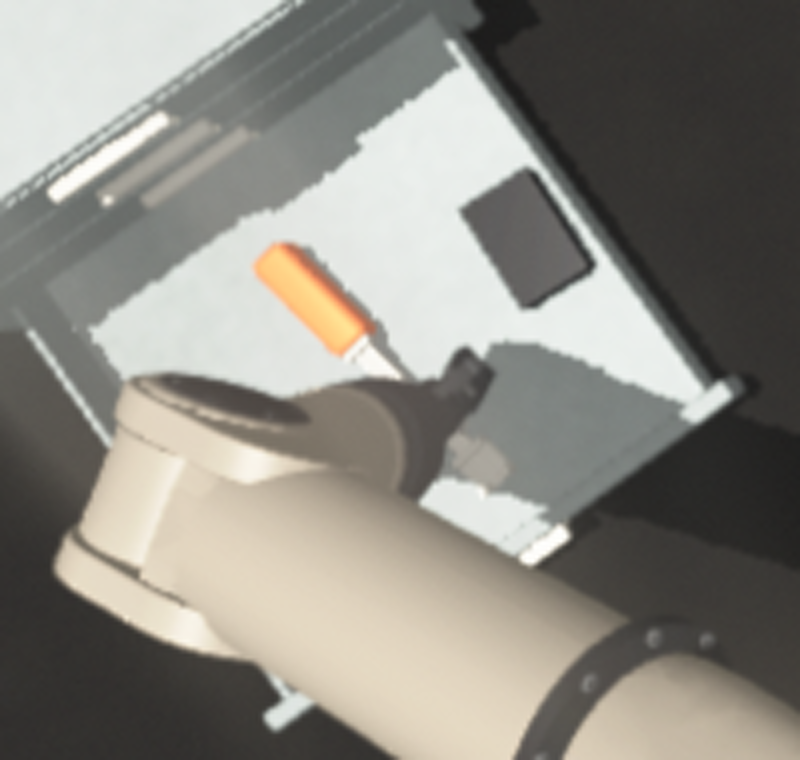

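View pics/w5.png

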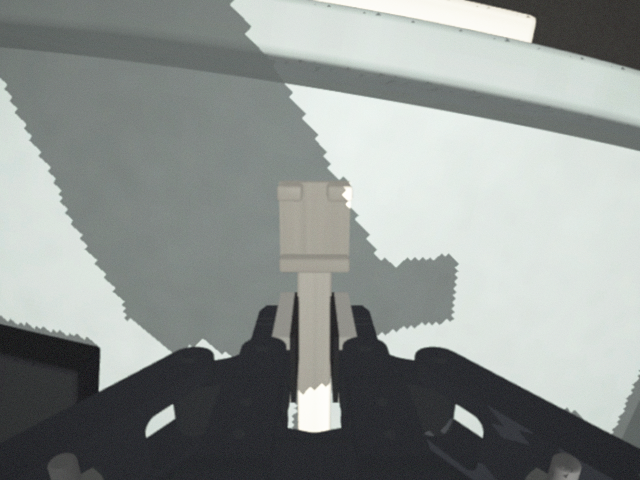

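The handle is fully clear of the roof, with its middle at about (315,300) in the crop. I'll release, rise, and back off over the handle.

Call:
arm_command --pt "0 0 0 0 -0.1" --pt "0 0 0 0 -0.1" --pt "0 0 -20 0 -0.1" --pt "0 0 -30 0 -0.1" --pt "-37 0 0 0 -0.1" --pt "-37 0 0 0 -0.1" --pt "-38 0 0 0 -0.1" --pt "0 0 0 0 -0.1"

```text
t: 8.5
ee_pos: [0.5038, 0.3979, 0.0947]
tcp_rot: [0.001, -0.38, 0.925, 0.002]
ft_force: [-0.3, 0.2, 0.1]
grip_width: 0.0472
```

```bash
python3 snap.py w6 wrist; python3 plan.py .5 .4 .0434 0 1
```

```text
8.55 [0.5026 0.3966 0.0944] [ 0.0004 -0.3799  0.925   0.0009] [-0.9592 -0.2847 -0.2218] 0.047121885967321954 [-0.1555  0.8074 -0.9209  1.4338  0.6569  1.2234  1.201 ]
now [0.5026 0.3966 0.0944] yaw -135.34
[-0.5, 4.2, np.float64(51.0), -0.0] 
end yaw -135.34347035387364
```

View pics/w6.png

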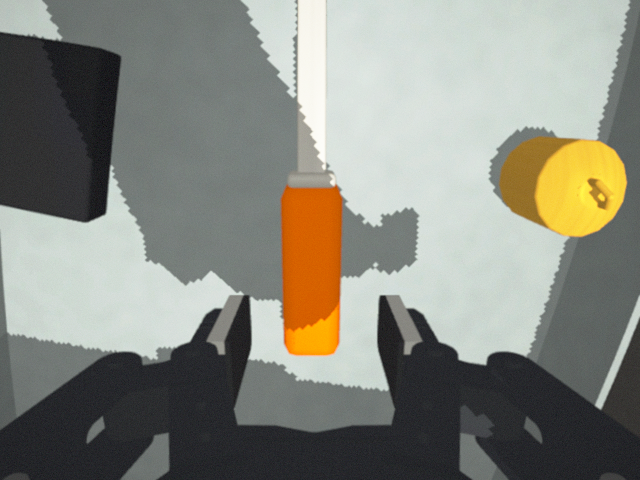

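```bash
python3 - <<'E'
from h import *
import json
np.set_printoptions(precision=4,suppress=True)
W=json.load(open('pics/w6.json'))
a=p2(W,312,187,.045);b=p2(W,312,353,.042);c=p2(W,312,60,.027);P=np.array([.503,.397,0])
t=np.radians(-135.3);X=np.array([np.cos(t),np.sin(t)])
Y=np.array([np.sin(t),-np.cos(t)])
for q in (a,b,(a+b)/2): print(q, 1000*(X@(q-P)[:2]),1000*(Y@(q-P)[:2]))
print(np.linalg.norm(a-b))
E
```

```text
[0.4738 0.366  0.045 ] 42.53826154892613 -1.5278839928772117
[0.5286 0.4199 0.042 ] -34.25148931005677 -1.7270884778196258
[0.5012 0.3929 0.0435] 4.143386119434678 -1.6274862353484576
0.07684858827207879
```

Call:
arm_command --pt "3 -1.5 20 0 -0.1" --pt "0 0 20 0 -0.1" --pt "0 0 10.5 0 -0.1" --pt "0 0 0 0 -0.1" --pt "0 0 0 0 1" --pt "0 0 0 0 1" --pt "0 0 0 0 1" --pt "0 0 0 0 1" --force 110

```text
t: 9.55
ee_pos: [0.5013, 0.3927, 0.0432]
tcp_rot: [0.0, -0.38, 0.925, 0.0]
ft_force: [0.2, 0.3, 1.6]
grip_width: 0.0242
```

```bash
python3 plan.py .5 .4 .0434 0 1; python3 snap.py w7 wrist
```

```text
now [0.5013 0.3927 0.0432] yaw -135.33
[-4.2, 6.1, np.float64(-0.2), -0.0] 
end yaw -135.33014989680728
9.6 [0.5013 0.3927 0.0433] [ 0.0004 -0.38    0.925   0.0003] [-0.9919  0.5566  2.4579] 0.024659576888405775 [-0.1621  0.8557 -0.8865  1.4866  0.7009  1.1359  1.1705]
```

View pics/w7.png

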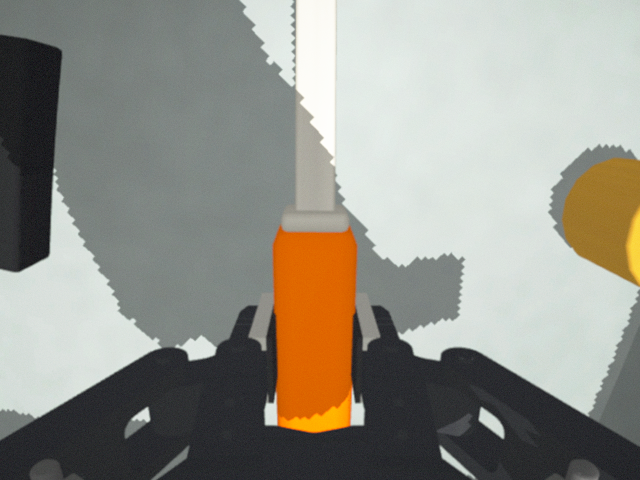

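Call:
arm_command --pt "0 0 -15 0 1" --pt "0 0 -35 0 1" --pt "0 0 -45 0 1" --pt "0 0 -45 0 1" --pt "0 0 -45 0 1" --pt "0 0 -45 0 1" --pt "0 0 -40 0 1" --pt "0 0 -15 0 1"

```text
t: 10.6
ee_pos: [0.5011, 0.3931, 0.3311]
tcp_rot: [0.002, -0.38, 0.925, 0.001]
ft_force: [0.7, -0.2, -1.3]
grip_width: 0.0243
```

```bash
python3 snap.py s8 scene; python3 snap.py w8 wrist; python3 - <<'E'
from h import *
import json
for n,uv,tc in (('w7',(314,229),(.5013,.3927)),):
    W=json.load(open(f'pics/{n}.json'));a=p2(W,*uv,.045)
    t=np.radians(-135.33);X=np.array([np.cos(t),np.sin(t)]);print('front ahead',X@(a[:2]-np.array(tc)))
E
python3 plan.py .3157 -.2318 .33 -242.2 24
```

```text
10.65 [0.5013 0.3932 0.3315] [ 0.0024 -0.38    0.925   0.0011] [0.5934 0.4425 0.7301] 0.024243073302108422 [-0.1868  0.6437 -1.0037  1.065   0.5351  1.6714  1.3276]
10.7 [0.5012 0.3928 0.3293] [ 0.0012 -0.3801  0.925   0.0005] [-0.4489  0.461  -1.2688] 0.024130718401240696 [-0.1866  0.6451 -1.0027  1.0684  0.5352  1.6696  1.3272]
front ahead 0.03904694811662508
now [0.5012 0.3928 0.3293] yaw -135.32
[23.8, -13.1, np.float64(-0.0), 10.1] [21.1, -17.0, np.float64(-0.0), 10.1] [17.8, -20.5, np.float64(-0.0), 10.1] [14.0, -23.3, np.float64(-0.0), 10.1] [9.7, -25.4, np.float64(-0.0), 10.1] [5.1, -26.7, np.float64(-0.0), 10.1] [0.3, -27.1, np.float64(-0.0), 10.1] [-4.4, -26.8, np.float64(-0.0), 10.1]
[-9.1, -25.6, np.float64(-0.0), 10.1] [-13.4, -23.6, np.float64(-0.0), 10.1] [-17.3, -20.9, np.float64(-0.0), 10.1] [-20.7, -17.5, np.float64(-0.0), 10.1] [-23.5, -13.6, np.float64(-0.0), 10.1] [-25.5, -9.3, np.float64(-0.0), 10.1] [-26.7, -4.7, np.float64(-0.0), 10.1] [-27.1, 0.1, np.float64(-0.0), 10.1]
[-26.7, 4.8, np.float64(-0.0), 10.1] [-25.5, 9.4, np.float64(-0.0), 10.1] [-23.4, 13.8, np.float64(-0.0), 10.1] [-20.6, 17.6, np.float64(-0.0), 10.1] [-17.2, 21.0, np.float64(-0.0), 10.1] [-13.3, 23.7, np.float64(-0.0), 10.1] [-8.9, 25.6, np.float64(-0.0), 10.1] [-4.3, 26.8, np.float64(-0.0), 10.1]

end yaw -377.52308237232216
```

View pics/s8.png

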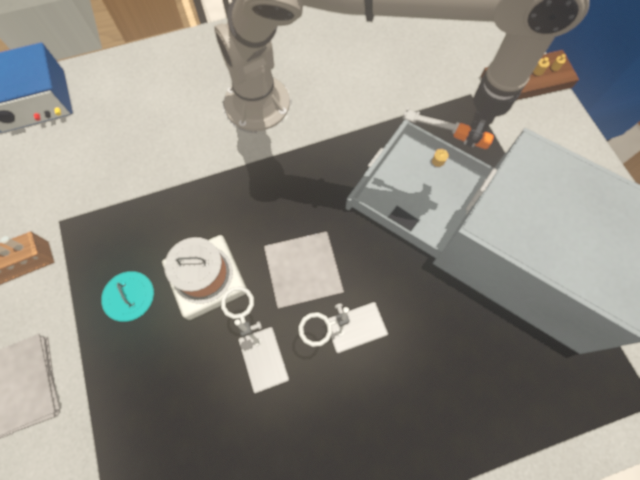

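View pics/w8.png

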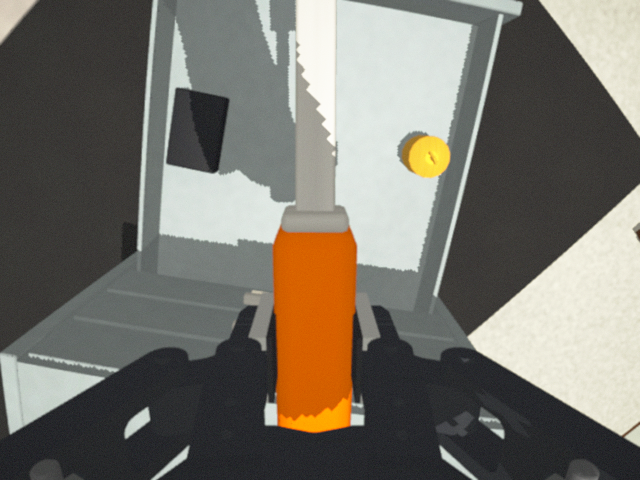

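The lifter is held firmly. Its appearance in the wrist picture is unchanged (handle front at row 230, bar at column 316), and the bob and magnet haven't moved. Now the swing to the bath side.

Call:
arm_command --pt "24 -13 0 10.1 1" --pt "21 -17 0 10.1 1" --pt "18 -20 0 10.1 1" --pt "14 -23 0 10.1 1" --pt "10 -25 0 10.1 1" --pt "5 -27 0 10.1 1" --pt "0 -27 0 10.1 1" --pt "-4 -27 0 10.1 1"

```text
t: 11.7
ee_pos: [0.437, 0.1827, 0.3253]
tcp_rot: [-0.002, 0.313, 0.95, -0.002]
ft_force: [-0.0, 0.2, -1.2]
grip_width: 0.0241
```

Call:
arm_command --pt "-9 -26 0 10.1 1" --pt "-13 -24 0 10.1 1" --pt "-17 -21 0 10.1 1" --pt "-21 -17 0 10.1 1" --pt "-24 -14 0 10.1 1" --pt "-25 -9 0 10.1 1" --pt "-27 -5 0 10.1 1" --pt "-27 0 0 10.1 1"

```text
t: 12.7
ee_pos: [0.3732, -0.0248, 0.3255]
tcp_rot: [-0.001, 0.854, 0.52, -0.002]
ft_force: [-0.1, -0.9, -1.6]
grip_width: 0.024
```

Call:
arm_command --pt "-27 5 0 10.1 1" --pt "-26 9 0 10.1 1" --pt "-23 14 0 10.1 1" --pt "-21 18 0 10.1 1" --pt "-17 21 0 10.1 1" --pt "-13 24 0 10.1 1" --pt "-9 26 0 10.1 1" --pt "-4 27 0 10.1 1"

```text
t: 13.7
ee_pos: [0.3112, -0.2335, 0.3254]
tcp_rot: [-0.001, 0.988, -0.158, -0.002]
ft_force: [0.5, 0.6, -1.4]
grip_width: 0.024
```

```bash
python3 snap.py s9 scene; python3 plan.py .3157 -.2318 .19 0 8; python3 snap.py t9 top
```

```text
13.75 [ 0.3094 -0.2379  0.3252] [ 0.0004  0.9867 -0.1627 -0.0027] [-0.7556 -3.7432 -1.4243] 0.024421632783116886 [ 0.8851 -0.0402 -0.2636  1.7475 -0.0074  1.4375 -1.2749]
now [ 0.3094 -0.2379  0.3252] yaw -18.73
[0.5, -1.0, np.float64(16.9), -0.0] [0.5, -1.0, np.float64(16.9), -0.0] [0.5, -1.0, np.float64(16.9), -0.0] [0.5, -1.0, np.float64(16.9), -0.0] [0.5, -1.0, np.float64(16.9), -0.0] [0.5, -1.0, np.float64(16.9), -0.0] [0.5, -1.0, np.float64(16.9), -0.0] [0.5, -1.0, np.float64(16.9), -0.0]

end yaw -18.72613491887476
13.8 [ 0.3101 -0.2359  0.3253] [-0.0006  0.9874 -0.1583 -0.0027] [-0.8569  0.6028 -1.4162] 0.02438239688829123 [ 0.8839 -0.041  -0.2658  1.7481 -0.0096  1.4385 -1.269 ]
```

View pics/s9.png

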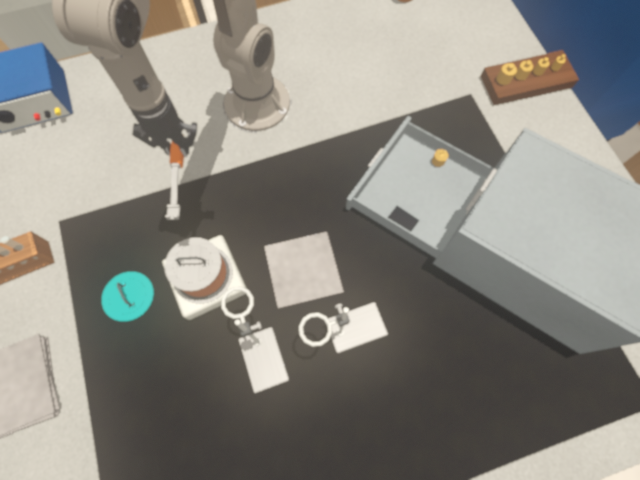

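View pics/t9.png

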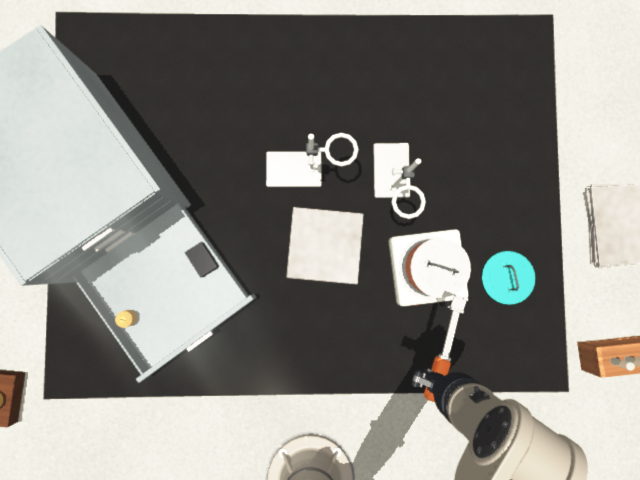

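Call:
arm_command --pt "0 -6 15 -0.8 1" --pt "0 0 20 0 1" --pt "0 0 20 0 1" --pt "0 0 20 0 1" --pt "0 0 20 0 1" --pt "0 0 20 0 1" --pt "0 0 14 0 1" --pt "0 0 7 0 1"

```text
t: 14.8
ee_pos: [0.3144, -0.2261, 0.1904]
tcp_rot: [-0.001, 0.989, -0.146, -0.001]
ft_force: [0.2, -0.7, -1.5]
grip_width: 0.0243
```

Call:
arm_command --pt "0 0 0 0 1"

```text
t: 14.92
ee_pos: [0.3148, -0.2269, 0.1914]
tcp_rot: [-0.0, 0.989, -0.147, -0.0]
ft_force: [-0.3, -0.8, -1.5]
grip_width: 0.0244
```

```bash
python3 snap.py s10 scene; python3 snap.py w10 wrist; python3 plan.py .3167 -.2321 .1894 0 1; python3 snap.py t10 top
python3 - <<'E'
import cv2
t=cv2.imread('pics/t10.png'); cv2.imwrite('pics/t10c.png',cv2.resize(t[220:400,380:560],None,fx=3.3,fy=3.3,interpolation=cv2.INTER_CUBIC))
t=cv2.imread('pics/s10.png'); cv2.imwrite('pics/s10c.png',cv2.resize(t[140:320,120:260],None,fx=3.3,fy=3.3,interpolation=cv2.INTER_CUBIC))
E
```

```text
14.975 [ 0.3151 -0.2274  0.1919] [ 0.      0.9891 -0.1469  0.0002] [-0.0249  0.1167 -1.7194] 0.024401936160241167 [ 0.8651  0.045  -0.292   2.0013  0.0145  1.0969 -1.299 ]
15.025 [ 0.3154 -0.2276  0.1923] [ 0.0003  0.9891 -0.147   0.0005] [ 0.2508  0.3514 -2.0334] 0.023889382315756925 [ 0.8652  0.0447 -0.2919  2.0007  0.0145  1.0969 -1.299 ]
now [ 0.3154 -0.2276  0.1923] yaw -16.91
[2.6, 3.9, np.float64(2.9), -0.0] 
end yaw -16.911405916640604
15.075 [ 0.3154 -0.2278  0.1924] [ 0.0004  0.9891 -0.1472  0.0007] [ 0.7536  0.536  -1.6839] 0.02388630592108738 [ 0.8653  0.0446 -0.2917  2.0004  0.0145  1.0969 -1.299 ]
```

View pics/t10c.png

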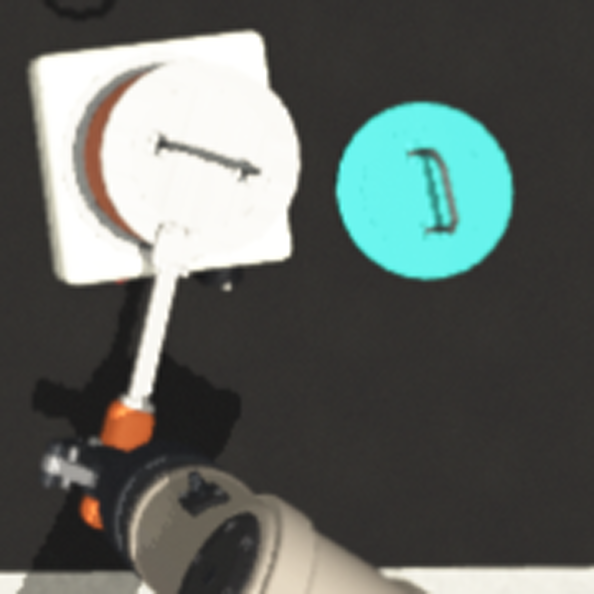

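View pics/s10c.png

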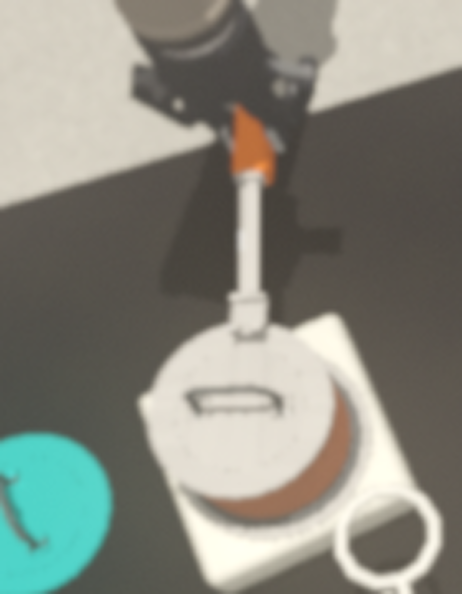

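View pics/w10.png

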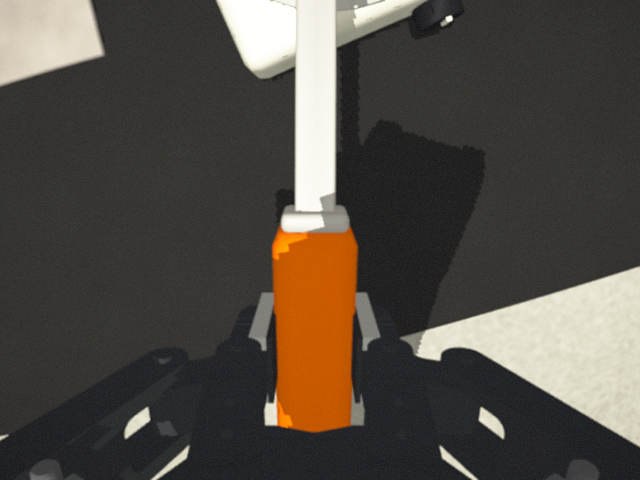

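```bash
python3 - <<'E'
from h import *
np.set_printoptions(precision=4,suppress=True)
T=manip.camera_info('top');S=manip.camera_info('scene')
c=lambda x,y:(380+(x+.5)/3.3-.5,220+(y+.5)/3.3-.5)
cs=lambda x,y:(120+(x+.5)/3.3-.5,140+(y+.5)/3.3-.5)
z0=.192-.0264
def P(n,q):print(n,q)
a=p2(T,*c(160,143),.192);b=p2(T,*c(258,172),.192);P('loop',(a,b,(a+b)/2,np.linalg.norm(a-b),np.degrees(np.arctan2(*(b-a)[1::-1]))))
tip=p2(T,*c(174,228),z0+.012);col=p2(T,*c(138,400),z0+.02);
d=tip-col;P('tip',tip);P('col',col);P('dir',(np.degrees(np.arctan2(d[1],d[0])),np.linalg.norm(d)))
# midline via bar center at blade junction
P('bladeback',p2(T,*c(167,267),z0+.006))
a=p2(S,*cs(188,398),.189);b=p2(S,*cs(279,400),.189);P('loop s',(a,b,(a+b)/2,np.degrees(np.arctan2(*(a-b)[1::-1]))))
P('tip tri',tri(T,c(174,228),S,cs(250,335)))
P('bladeback tri',tri(T,c(167,267),S,cs(247,297)))
P('collar tri',tri(T,c(138,402),S,cs(251,180)))
P('loop tri',(tri(T,c(160,145),S,cs(188,399)),tri(T,c(258,172),S,cs(281,404))))
th=np.radians(-16.9);p=np.array([.3154,-.2277]);print('pred tip',p+.159*np.array([np.cos(th),np.sin(th)]),'bladeback',p+.129*np.array([np.cos(th),np.sin(th)]))
E
```

```text
loop (array([ 0.5219, -0.2574,  0.192 ]), array([ 0.5027, -0.3207,  0.192 ]), array([ 0.5123, -0.289 ,  0.192 ]), np.float64(0.06618477706050577), np.float64(-106.91138780595729))
tip [ 0.4663 -0.2688  0.1776]
col [ 0.3565 -0.2405  0.1856]
dir (np.float64(-14.491797312891082), np.float64(0.11361999089019412))
bladeback [ 0.4405 -0.2651  0.1716]
loop s (array([ 0.51  , -0.3202,  0.189 ]), array([ 0.5329, -0.2606,  0.189 ]), array([ 0.5215, -0.2904,  0.189 ]), np.float64(-111.03319710306413))
tip tri (array([ 0.4655, -0.2729,  0.1605]), np.float64(0.0007821200465551433))
bladeback tri (array([ 0.4403, -0.2656,  0.1702]), np.float64(0.00026938265043936955))
collar tri (array([ 0.3554, -0.2393,  0.1836]), np.float64(0.0031833982868585786))
loop tri ((array([ 0.5183, -0.2882,  0.1939]), np.float64(0.06095288219041837)), (array([ 0.5152, -0.293 ,  0.1767]), np.float64(0.06699129498598298)))
pred tip [ 0.4675 -0.2739] bladeback [ 0.4388 -0.2652]
```

Call:
arm_command --pt "6 3.6 1 0 1" --pt "10 0 0 0 1" --pt "10 0 0 0 1" --pt "10 0 0 0 1" --pt "10 0 0 0 1" --pt "10 0 0 0 1" --pt "10 0 0 0 1" --pt "0 0 0 0 1"

```text
t: 16.08
ee_pos: [0.3778, -0.2502, 0.1908]
tcp_rot: [-0.0, 0.989, -0.147, 0.0]
ft_force: [-0.1, 0.5, -2.2]
grip_width: 0.0245
```

```bash
cat > two.py <<'E'
import sys; from h import *
n=sys.argv[1]
for c,(x0,y0,x1,y1) in (('top',[int(v) for v in sys.argv[2].split(',')]),('scene',[int(v) for v in sys.argv[3].split(',')])):
    t=manip.snapshot(c)[:,:,::-1].copy(); cv2.imwrite(f'pics/{n}_{c}.png',t)
    cv2.imwrite(f'pics/{n}_{c}c.png',cv2.resize(t[y0:y1,x0:x1],None,fx=4,fy=4,interpolation=cv2.INTER_CUBIC))
s=manip.observe();np.set_printoptions(precision=4,suppress=True);print(s['t'],s['ee_pos'],s['tcp_rot'],s['ft_force'],s['torque'],s['grip_width'])
E
python3 two.py a11 390,220,500,350 140,160,270,310; python3 plan.py .377 -.25 .19 0 1
```

```text
16.175 [ 0.3768 -0.25    0.1906] [-0.0001  0.9891 -0.1472 -0.0004] [ 0.1397  0.361  -1.9224] [ 0.0102  0.1523 -0.0151] 0.024035521208485726
now [ 0.3768 -0.25    0.1906] yaw -16.93
[0.2, -0.1, np.float64(0.6), -0.0] 
end yaw -16.926052591307453
```

View pics/a11_topc.png

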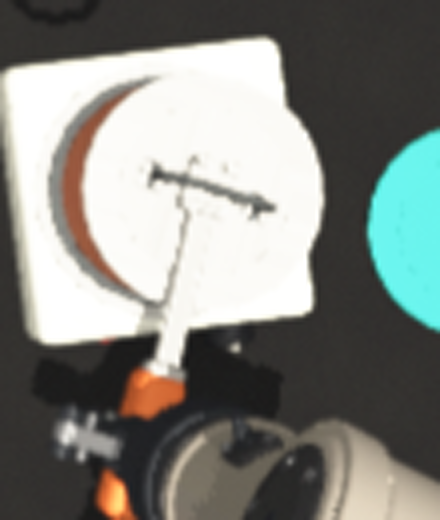

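View pics/a11_scenec.png

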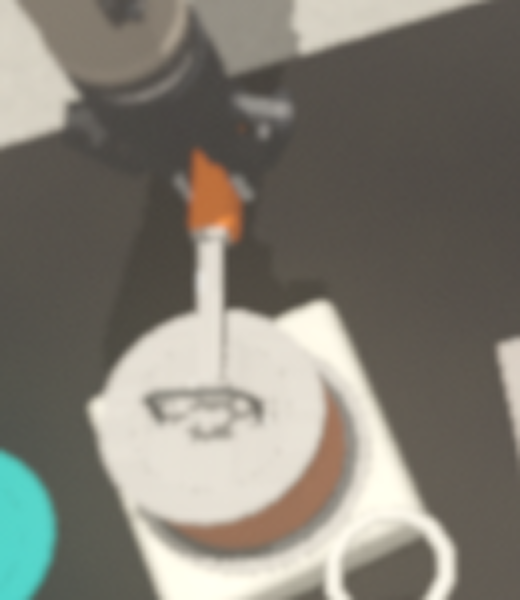

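```bash
python3 - <<'E'
from h import *
np.set_printoptions(precision=1,suppress=True)
T=manip.camera_info('top');S=manip.camera_info('scene')
th=np.radians(-16.9);d=np.array([np.cos(th),np.sin(th)]);e=np.array([-d[1],d[0]]);tc=np.array([.3772,-.2501]);z0=.1907-.0264
for n,x,y,z in (('prL',159,10,14),('prR',159,-10,14),('tipL',159,12,0),('tipR',159,-12,0),('stepL',129,12,11),('stepR',129,-12,11)):
    P=np.r_[tc+d*x/1000+e*y/1000,z0+z/1000]
    print(n,(proj(T,P)-[390,220])*4,(proj(S,P)-[140,160])*4)
for c in ((.515,-.293),(.519,-.296)):
  for y in (-25,0,25):
    P=np.r_[np.array(c)+e*y/1000,.192];print('bar',c,y,(proj(T,P)-[390,220])*4,(proj(S,P)-[140,160])*4)
E
```

```text
prL [199.6 152.8] [217.4 422.4]
prR [234.9 163.3] [182.8 424. ]
tipL [189.1 152.3] [227.2 429.3]
tipR [230.9 164.6] [186.3 431.2]
stepL [180.  204.8] [224.8 375.3]
stepR [222.3 217.3] [183.9 377.1]
bar (0.515, -0.293) -25 [264.  197.7] [149.5 394.1]
bar (0.515, -0.293) 0 [219.1 184.4] [193.1 392.1]
bar (0.515, -0.293) 25 [174.3 171.2] [236.6 390.1]
bar (0.519, -0.296) -25 [269.4 190.2] [146. 402.]
bar (0.519, -0.296) 0 [224.5 176.9] [189.7 399.9]
bar (0.519, -0.296) 25 [179.7 163.7] [233.2 397.9]
```

The predicted and observed offsets agree in both views, so the notch sits under the bar's middle. Raising gently.

Call:
arm_command --pt "0 0 -6 0 1" --pt "0 0 -6 0 1" --pt "0 0 -3 0 1" --pt "0 0 -2 0 1" --pt "0 0 -2 0 1" --pt "0 0 -2 0 1" --pt "0 0 -2 0 1" --pt "0 0 -2 0 1" --force 120

```text
t: 17.18
ee_pos: [0.3763, -0.2498, 0.2152]
tcp_rot: [-0.0, 0.989, -0.147, -0.001]
ft_force: [0.1, 0.3, -3.9]
grip_width: 0.0241
```

Call:
arm_command --pt "0 0 -2 0 1" --pt "0 0 -2 0 1" --pt "0 0 -2 0 1" --pt "0 0 -3 0 1" --pt "0 0 -3 0 1" --pt "0 0 -3 0 1" --pt "0 0 -3 0 1" --pt "0 0 -3 0 1"

```text
t: 18.18
ee_pos: [0.377, -0.2501, 0.237]
tcp_rot: [0.0, 0.989, -0.147, -0.0]
ft_force: [-0.3, 0.8, -3.7]
grip_width: 0.0242
```

```bash
python3 two.py a12 390,220,500,350 140,160,270,310; python3 snap.py w12 wrist
```

```text
18.275 [ 0.3773 -0.2503  0.2372] [ 0.0002  0.9891 -0.1472  0.0004] [ 0.2214 -0.5623 -3.6604] [0.1891 0.4263 0.0209] 0.0240652134939244
18.325 [ 0.3771 -0.2502  0.237 ] [ 0.0001  0.9891 -0.1472  0.0002] [ 0.1243  0.0695 -4.4727] 0.023956006285488645 [ 0.8233  0.1392 -0.307   1.7834  0.0447  1.2252 -1.3623]
```

View pics/a12_scenec.png

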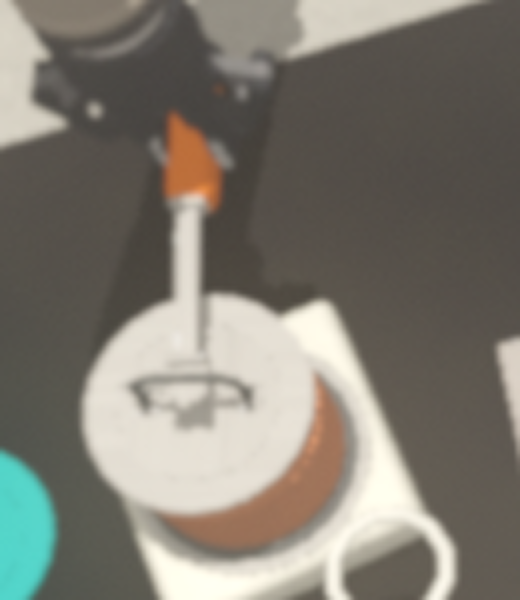

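View pics/a12_topc.png

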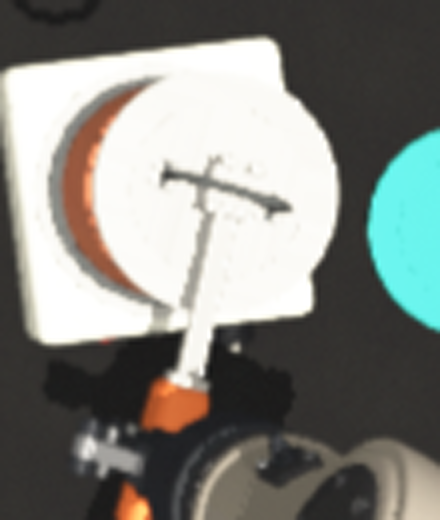

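View pics/w12.png

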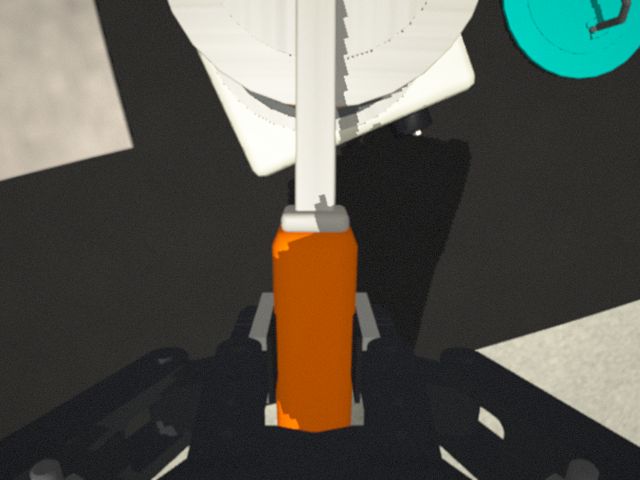

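The lid is hanging level on the fork: the wrist load rose by about 2.2 N and the underside is about 20 mm above the rim. I'll raise a bit more, then carry it smoothly to the mat.

Call:
arm_command --pt "0 0 -4 0 1" --pt "0 0 -6 0 1" --pt "0 0 -5 0 1" --pt "-0.3 -4 0 0 1" --pt "-0.6 -8 0 0 1" --pt "-0.9 -12 0 0 1" --pt "-1.2 -16 0 0 1" --pt "-1.5 -20 0 0 1"

```text
t: 19.32
ee_pos: [0.3904, -0.1899, 0.2517]
tcp_rot: [-0.0, 0.989, -0.147, -0.0]
ft_force: [0.1, 0.8, -3.5]
grip_width: 0.0242
```

Call:
arm_command --pt "-1.5 -20 0 0 1" --pt "-1.5 -20 0 0 1" --pt "-1.5 -20 0 0 1" --pt "-1.5 -20 0 0 1" --pt "-1.5 -20 0 0 1" --pt "-1.5 -20 0 0 1" --pt "-1.5 -20 0 0 1" --pt "-1.2 -16 0 0 1"

```text
t: 20.32
ee_pos: [0.4243, -0.0363, 0.2518]
tcp_rot: [-0.0, 0.989, -0.146, 0.0]
ft_force: [-1.3, 0.2, -4.2]
grip_width: 0.0241
```

Call:
arm_command --pt "-1 -14 0 0 1" --pt "-0.9 -12 0 0 1" --pt "-0.6 -8 0 0 1" --pt "-0.4 -5 0 0 1" --pt "-0.2 -3 0 0 1" --pt "0 0 0 0 1" --pt "0 0 0 0 1"

```text
t: 21.2
ee_pos: [0.4336, 0.0018, 0.2518]
tcp_rot: [0.0, 0.989, -0.148, -0.0]
ft_force: [-0.9, -0.2, -4.7]
grip_width: 0.0239
```

```bash
python3 two.py a13 260,160,400,350 240,150,380,330; python3 plan.py .4344 .0015 .252 0 1
```

```text
21.3 [0.4336 0.0019 0.2517] [ 0.0001  0.989  -0.1476 -0.0001] [-0.1007 -0.3253 -4.3474] [ 0.1493  0.4536 -0.0211] 0.02408317195338955
now [0.4336 0.0019 0.2517] yaw -16.98
[0.8, 0.1, np.float64(-0.3), -0.0] 
end yaw -16.976255317720685
```

View pics/a13_topc.png

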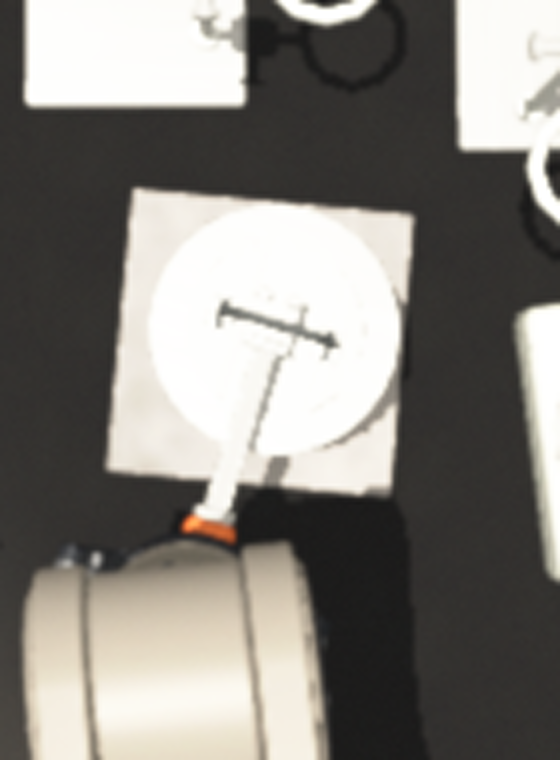

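View pics/a13_scenec.png

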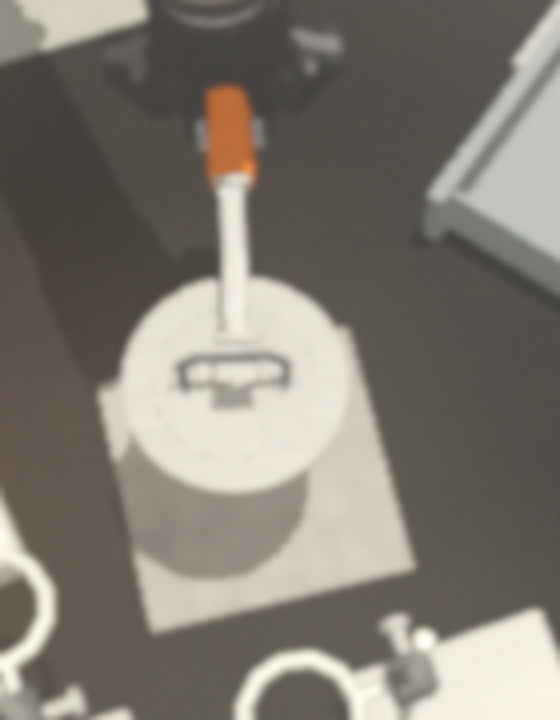

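```bash
python3 - <<'E'
from h import *
np.set_printoptions(precision=4,suppress=True)
T=manip.camera_info('top');S=manip.camera_info('scene')
c=lambda x,y:(260+(x+.5)/4-.5,160+(y+.5)/4-.5)
cs=lambda x,y:(240+(x+.5)/4-.5,150+(y+.5)/4-.5)
print('lid top',p2(T,*c(276,329),.192),'scene',p2(S,*cs(236,384),.192))
M=np.mean([p2(T,*c(*q),.009) for q in [(133,188),(414,215),(391,496),(106,470)]],0)
print('mat',M)
print('edges',[p2(T,*c(*q),.192) for q in [(150,329),(402,329),(276,203),(276,455)]])
E
python3 plan.py .4344 .0015 .079 0 1
```

```text
lid top [ 0.5688 -0.0443  0.192 ] scene [ 0.5721 -0.0427  0.192 ]
mat [ 0.5708 -0.0415  0.009 ]
edges [array([0.5692, 0.0232, 0.192 ]), array([ 0.5683, -0.1119,  0.192 ]), array([ 0.6367, -0.0449,  0.192 ]), array([ 0.5014, -0.0436,  0.192 ])]
now [0.4336 0.0019 0.2517] yaw -16.98
[0.8, 0.1, np.float64(172.7), -0.0] 
end yaw -16.976255317720685
```

Call:
arm_command --pt "0.6 -1.5 5 0 1" --pt "0.6 -1.5 10 0 1" --pt "0 0 18 0 1" --pt "0 0 25 0 1" --pt "0 0 25 0 1" --pt "0 0 25 0 1" --pt "0 0 20 0 1" --pt "0 0 12 0 1"

```text
t: 22.3
ee_pos: [0.4348, 0.0048, 0.1102]
tcp_rot: [0.0, 0.989, -0.147, -0.001]
ft_force: [0.3, -0.4, -4.0]
grip_width: 0.024
```

Call:
arm_command --pt "0 0 8 0 1" --pt "0 0 6 0 1" --pt "0 0 5 0 1" --pt "0 0 3 0 1" --pt "0 0 3 0 1" --pt "0 0 0 0 1"

```text
t: 23.05
ee_pos: [0.4356, 0.0048, 0.0867]
tcp_rot: [0.0, 0.989, -0.147, -0.0]
ft_force: [-0.9, -0.0, -4.5]
grip_width: 0.0238
```

```bash
python3 two.py a14 260,160,400,350 240,150,380,330; python3 plan.py .4344 .0015 .079 0 1
```

```text
23.15 [0.4358 0.0048 0.0869] [ 0.      0.9891 -0.1472  0.0002] [ 0.8853 -0.4794 -4.6789] [0.1593 0.4277 0.0131] 0.023932510515041066
now [0.4358 0.0048 0.0869] yaw -16.93
[-0.4, 3.6, np.float64(7.9), -0.0] 
end yaw -16.93056121194878
```

View pics/a14_scenec.png

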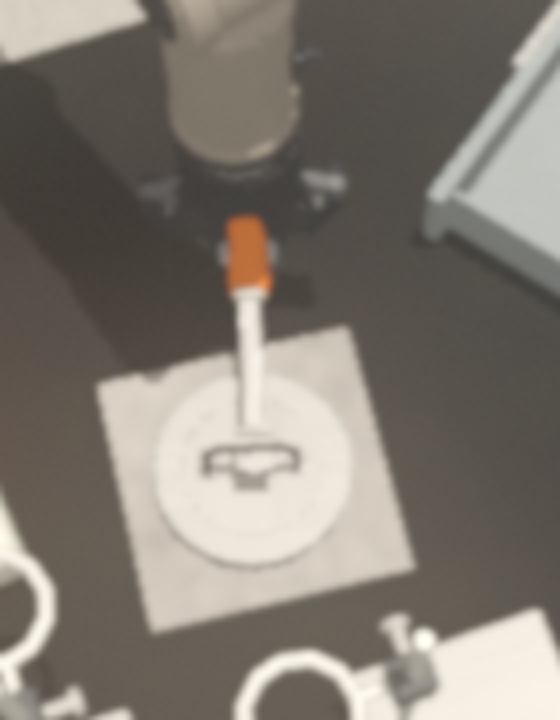

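View pics/a14_topc.png

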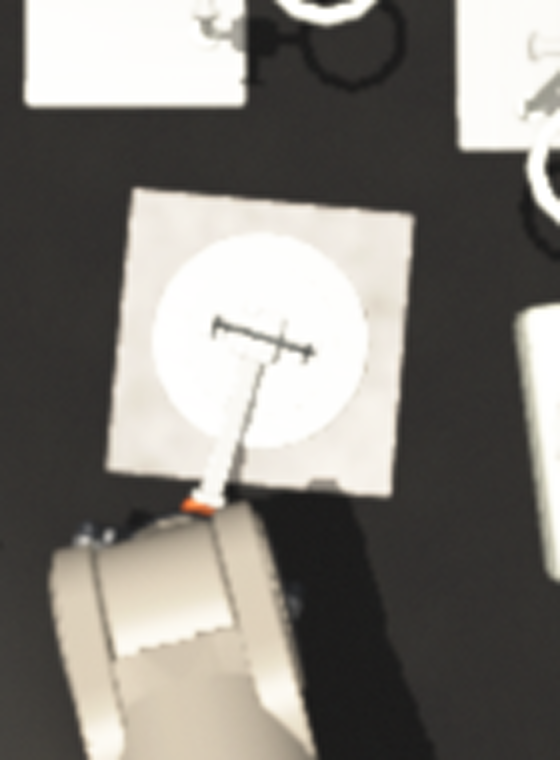

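The lid is centred over the mat, about 8 mm above it. I'll lower at 1 mm per row.

Call:
arm_command --pt "0 0 2 0 1" --pt "0 0 1.5 0 1" --pt "0 0 1 0 1" --pt "0 0 1 0 1" --pt "0 0 1 0 1" --pt "0 0 1 0 1" --pt "0 0 1 0 1" --pt "0 0 0 0 1"

```text
t: 24.15
ee_pos: [0.4362, 0.0048, 0.0786]
tcp_rot: [-0.0, 0.989, -0.147, 0.001]
ft_force: [0.0, -0.2, -2.2]
grip_width: 0.0241
```

Call:
arm_command --pt "0 0 1 0 1" --pt "0 0 1 0 1" --pt "0 0 1 0 1" --pt "0 0 1 0 1" --pt "0 0 2 0 1" --pt "0 0 2 0 1" --pt "0 0 2 0 1" --pt "0 0 0 0 1"

```text
t: 25.15
ee_pos: [0.4355, 0.0048, 0.0681]
tcp_rot: [0.0, 0.989, -0.147, -0.0]
ft_force: [-0.4, -0.4, -0.7]
grip_width: 0.0238
```

```bash
python3 two.py a15 260,160,400,350 240,150,380,330
```

```text
25.25 [0.4357 0.0048 0.0683] [-0.      0.9891 -0.1472 -0.    ] [ 0.8599  0.7899 -1.1941] [ 0.0773  0.0888 -0.0476] 0.023806149807355872
```

View pics/a15_scenec.png

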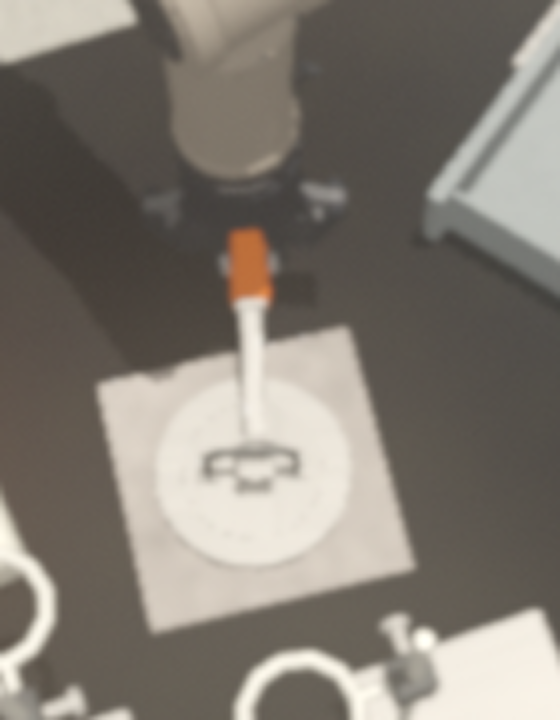

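View pics/a15_topc.png

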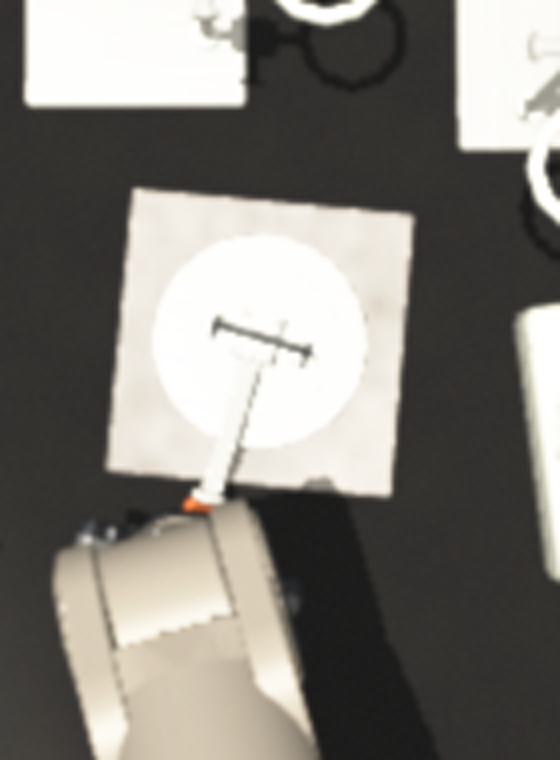

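The lid is resting on the mat: the load dropped by 2.2 N at z≈0.079 and the outline is inside the mat. I'll lower the fork to mid-opening and back out.

Call:
arm_command --pt "0 0 3 0 1" --pt "0 0 3 0 1" --pt "0 0 3 0 1" --pt "0 0 0 0 1" --pt "-4 0 0 0 1" --pt "-8 0 0 0 1" --pt "-8 0 0 0 1" --pt "-8 0 0 0 1"

```text
t: 26.25
ee_pos: [0.4081, 0.0132, 0.0593]
tcp_rot: [0.0, 0.989, -0.147, -0.0]
ft_force: [-0.6, -0.3, -1.8]
grip_width: 0.0241
```

Call:
arm_command --pt "-10 0 0 0 1" --pt "-10 0 0 0 1" --pt "-10 0 0 0 1" --pt "-5 0 0 0 1" --pt "0 0 0 0 1"

```text
t: 26.88
ee_pos: [0.3751, 0.0232, 0.0593]
tcp_rot: [0.0, 0.989, -0.147, 0.0]
ft_force: [-0.2, -0.3, -0.9]
grip_width: 0.024
```

```bash
python3 two.py a16 260,160,400,350 240,150,380,330; python3 plan.py .40 -.05 .16 107 12
```

```text
26.975 [0.3759 0.0231 0.0594] [-0.0001  0.9891 -0.1473  0.0004] [-0.1177  0.0133 -1.5358] [-0.0026  0.0236 -0.0086] 0.024112741792755982
now [0.3759 0.0231 0.0594] yaw -16.94
[3.7, 5.2, np.float64(-8.4), -8.9] [2.8, 5.8, np.float64(-8.4), -8.9] [1.9, 6.1, np.float64(-8.4), -8.9] [0.9, 6.3, np.float64(-8.4), -8.9] [-0.1, 6.4, np.float64(-8.4), -8.9] [-1.0, 6.3, np.float64(-8.4), -8.9] [-2.0, 6.1, np.float64(-8.4), -8.9] [-2.9, 5.7, np.float64(-8.4), -8.9]
[-3.8, 5.2, np.float64(-8.4), -8.9] [-4.5, 4.5, np.float64(-8.4), -8.9] [-5.2, 3.8, np.float64(-8.4), -8.9] [-5.7, 2.9, np.float64(-8.4), -8.9] 
end yaw 90.06268646164
```

View pics/a16_scenec.png

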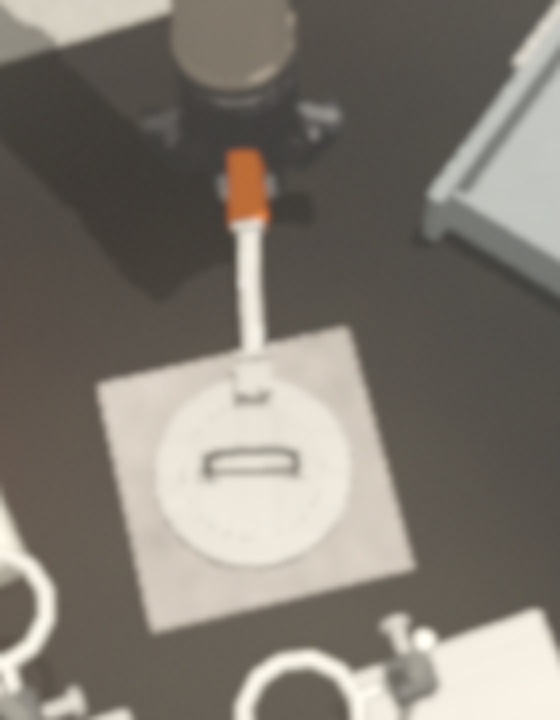

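View pics/a16_topc.png

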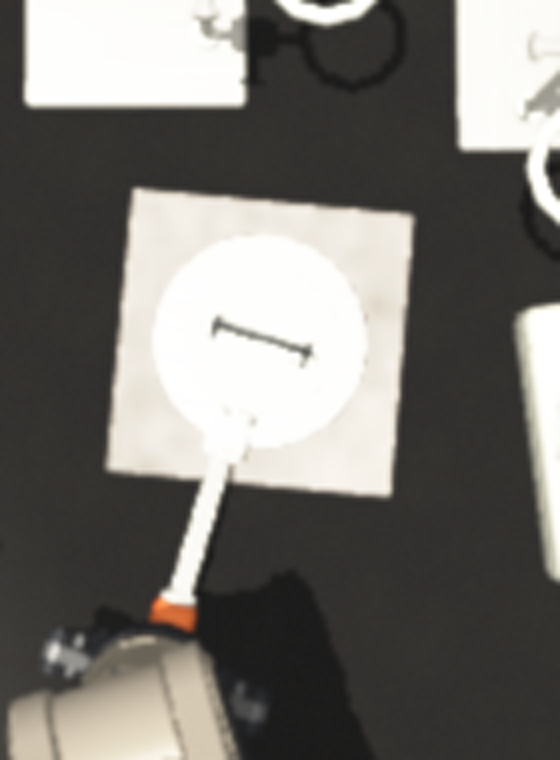

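The fork is clear and the lid didn't move. Up first, then turn to +y.

Call:
arm_command --pt "0 0 -15 0 1" --pt "0 0 -30 0 1" --pt "0 0 -35 0 1" --pt "0 0 -20 0 1" --pt "4 5 0 -8.9 1" --pt "3 6 0 -8.9 1" --pt "2 6 0 -8.9 1" --pt "1 6 0 -8.9 1"

```text
t: 27.98
ee_pos: [0.3844, -0.0012, 0.1593]
tcp_rot: [0.0, 0.986, 0.165, 0.0]
ft_force: [0.2, -0.3, -0.9]
grip_width: 0.024
```

Call:
arm_command --pt "0 6 0 -8.9 1" --pt "-1 6 0 -8.9 1" --pt "-2 6 0 -8.9 1" --pt "-3 6 0 -8.9 1" --pt "-4 5 0 -8.9 1" --pt "-5 5 0 -8.9 1" --pt "-5 4 0 -8.9 1" --pt "-6 3 0 -8.9 1"

```text
t: 28.98
ee_pos: [0.4007, -0.0504, 0.1593]
tcp_rot: [0.0, 0.706, 0.708, 0.0]
ft_force: [-0.2, -0.0, -1.8]
grip_width: 0.0238
```

Call:
arm_command --pt "0 0 15 0 1" --pt "0 0 20 0 1" --pt "0 0 25 0 1" --pt "0 0 25 0 1" --pt "0 0 20 0 1" --pt "0 0 5 0 1" --pt "0 0 0 0 1"

```text
t: 29.85
ee_pos: [0.4006, -0.05, 0.0494]
tcp_rot: [0.0, 0.708, 0.706, 0.0]
ft_force: [0.3, -0.4, -1.2]
grip_width: 0.0239
```

```bash
python3 two.py a17 240,220,380,400 200,80,380,260; python3 plan.py .40 -.05 .0294 0 1
```

```text
29.95 [ 0.4011 -0.0501  0.05  ] [0.0008 0.708  0.7062 0.0005] [ 0.5926  0.164  -1.603 ] [-0.0385  0.0174  0.0167] 0.024175928780437807
now [ 0.4011 -0.0501  0.05  ] yaw 89.86
[0.1, -1.1, np.float64(20.6), -0.0] 
end yaw 89.86034679481416
```

View pics/a17_scene.png

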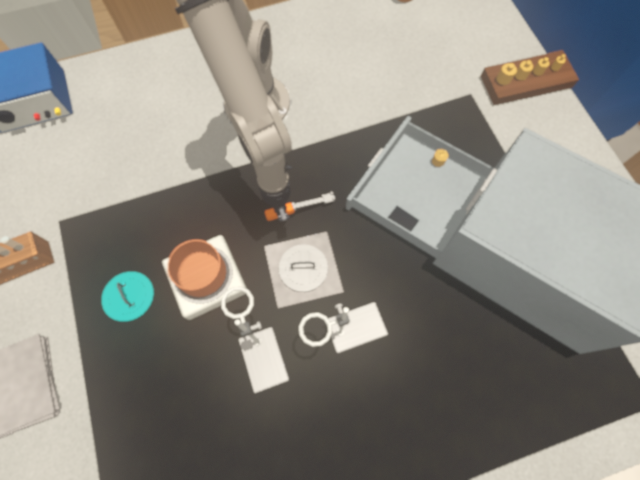

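The lid is on the mat, the bath is open and the lifter hangs over clear black mat. I'll lower it slowly to contact.

Call:
arm_command --pt "0 0 6 0 1" --pt "0 0 6 0 1" --pt "0 0 3 0 1" --pt "0 0 2 0 1" --pt "0 0 1 0 1" --pt "0 0 1 0 1" --pt "0 0 1 0 1" --pt "0 0 0 0 1"

```text
t: 30.95
ee_pos: [0.4003, -0.05, 0.0293]
tcp_rot: [0.0, 0.708, 0.706, 0.0]
ft_force: [-0.0, 0.1, -0.9]
grip_width: 0.0239
```

```bash
python3 snap.py w18 wrist; python3 plan.py .40 -.05 .0294 0 1
```

```text
31.0 [ 0.4003 -0.05    0.0293] [0.0001 0.7079 0.7063 0.0001] [ 0.1289 -0.1828 -1.462 ] 0.023938946812406256 [ 0.5809  0.3786 -0.5895  2.1493  0.325   0.6991 -0.2299]
now [ 0.4003 -0.05    0.0293] yaw 89.86
[-0.0, -0.3, np.float64(-0.1), -0.0] 
end yaw 89.86328498703352
```

View pics/w18.png

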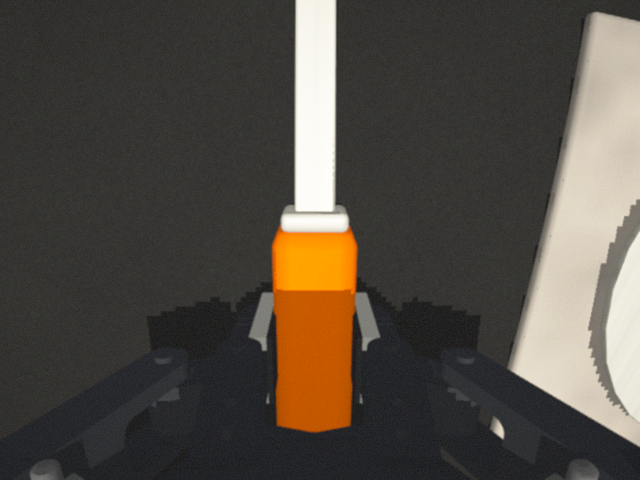

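Call:
arm_command --pt "0 0 0.5 0 1" --pt "0 0 0.5 0 1" --pt "0 0 0 0 1" --pt "0 0 0 0 1"

```text
t: 31.5
ee_pos: [0.4003, -0.05, 0.0291]
tcp_rot: [0.0, 0.708, 0.706, -0.0]
ft_force: [-2.1, -1.0, 8.1]
grip_width: 0.0242
```

Call:
arm_command --pt "0 0 0 0 0.3" --pt "0 0 0 0 -0.1" --pt "0 0 0 0 -0.1" --pt "0 0 0 0 -0.1" --pt "0 0 -20 0 -0.1" --pt "0 0 -40 0 -0.1" --pt "0 0 -50 0 -0.1" --pt "0 0 -50 0 -0.1" --force 20

```text
t: 32.5
ee_pos: [0.3998, -0.0499, 0.1896]
tcp_rot: [-0.0, 0.708, 0.706, -0.0]
ft_force: [0.7, -0.4, 0.6]
grip_width: 0.047
```

Call:
arm_command --pt "0 0 -50 0 -0.1" --pt "0 30 -50 0 -0.1" --pt "0 40 0 0 -0.1" --pt "0 40 0 0 -0.1" --pt "0 0 0 0 -0.1"

```text
t: 33.12
ee_pos: [0.5118, -0.0501, 0.287]
tcp_rot: [-0.001, 0.708, 0.706, 0.001]
ft_force: [0.1, 0.5, 0.3]
grip_width: 0.0467
```

```bash
python3 two.py a19 240,200,400,390 180,120,360,280; python3 snap.py w19 wrist
```

```text
33.225 [ 0.5096 -0.0499  0.2876] [-0.001   0.7077  0.7065 -0.0004] [0.5437 0.3941 0.3995] [0.0041 0.0059 0.0084] 0.047082404158001606
33.275 [ 0.5093 -0.0499  0.2879] [-0.0006  0.7077  0.7065 -0.0005] [-0.1494 -0.6942 -0.3003] 0.04698117745557954 [ 0.6255  0.2897 -0.7175  1.5337  0.1919  1.3918 -0.1077]
```

View pics/a19_scene.png

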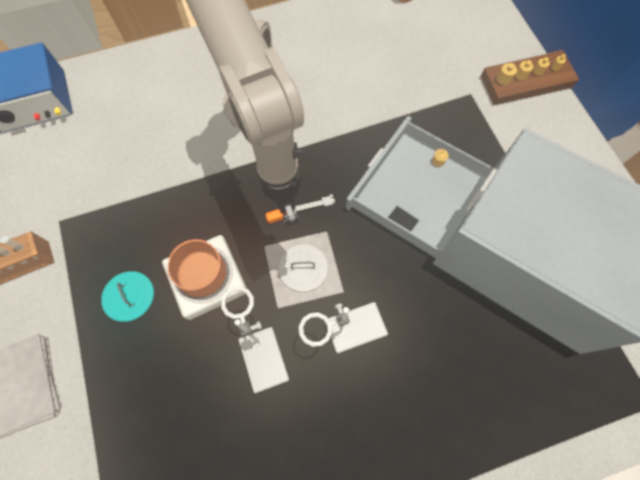

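View pics/a19_top.png

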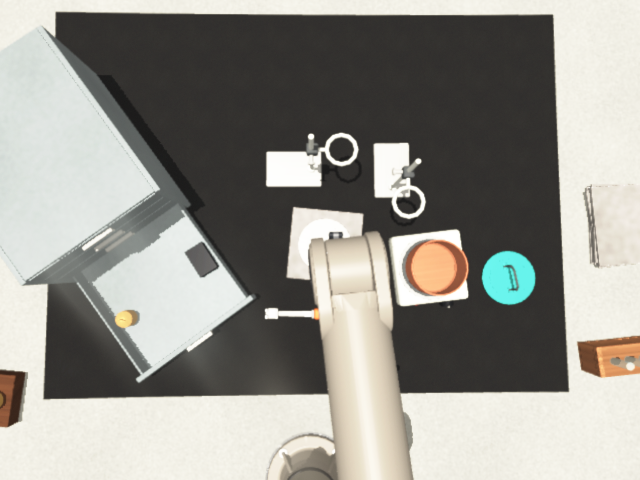

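View pics/w19.png

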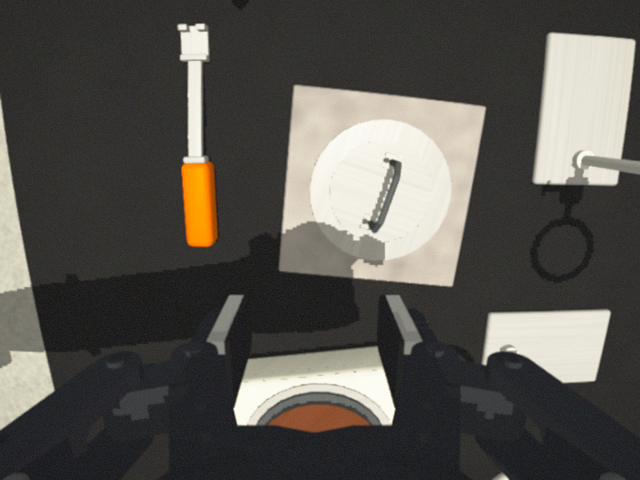

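The lid lies well inside the mat, and the lifter lies flat with its prongs up on the black mat and nothing touching it. A last check that the stands, magnet and bob haven't moved, then I hand in.

```bash
python3 - <<'E'
import cv2,numpy as np
a=cv2.imread('pics/top0.png');b=cv2.imread('pics/a19_top.png')
for n,(x0,y0,x1,y1) in dict(stands=(260,125,430,200),magnet=(180,235,225,285),bob=(105,300,145,335)).items():
    d=cv2.absdiff(a[y0:y1,x0:x1],b[y0:y1,x0:x1]).max(2);print(n,(d>40).sum(),d.max())
from plant import manip
print(manip.observe()['t'],manip.hand_in())
E
```

```text
stands 0 3
magnet 0 3
bob 0 3
the job is handed in; nothing more can be done
33.275 None
```

The job is done and handed in at about 33 s of the 72 s allowed; no verdict was reported.

**What I did:**
- I gripped the lifter by its bar and dragged it out from under the roof, then regripped it by the orange handle.
- I hooked the fork under the loop and lifted the lid level; the wrist load rose by about 2.2 N, which matches the lid's weight.
- I carried the lid to the grey mat and lowered it at about 1 mm per step, then backed the fork out.
- I laid the lifter flat, prongs up, on the black mat, let go and moved the arm away.

**Last checks:**
- **Lid:** it rests inside the heat mat, centred to within about 3 mm as measured above the mat. All of its outline is on the mat in the final wrist picture.
- **Stands, magnet and bob:** comparing the first and last top pictures shows no movement.
- **Contact:** laying the lifter down peaked at about 8 N at the readings I took. I saw no sign of anything but the lifter touching the lid or bath.

**Where readings disagreed:** the scene camera put the loop's angle about 5° and its position up to 8 mm off the other two cameras. I used the top and wrist views for hooking, and the fit came out right.

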